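# Scan a carton into its order tray and stow it

### The job

Take the scanner by its handle, aim it at the barcode on the order tray's front until it has read, then likewise at the barcode on the labelled carton, each from about a hand's breadth away and held steady for a second. Set the scanner back in its holster as it stood and let go. Then lower the labelled carton flat into the tray bay that it fits, let it go, and leave everything else where it lies.

Things in the scene. Friction and masses are not known exactly. Their poses are not given: they have to be found in the camera images.
- scanner: Loose cordless pistol-shaped barcode scanner, 0.18 kg, standing window-down in its holster. Origin: middle of its window; z runs up the head, away from the window. Head 123 mm tall, 40 (x) by 50 mm (y) for the lowest 46 mm, 37 by 43 above. The handle sticks out level along -x to x = -119 mm, from z = 71 to 105 mm; a small trigger hangs under it by the head, down to z = 58 mm.
- grip (a point): Where to take the scanner's handle: mid handle, 74 mm along -x and 88 mm along z from the scanner's origin; axes are the scanner's. The handle is 30 mm wide along y, with flat sides.
- scan_window (a point): Middle of the scanner's window; its z axis is the line of sight, straight out (the scanner's -z). It reads by itself, no trigger pull: the label's middle must lie within 15 mm of the line of sight, 50 to 180 mm from the window, the line at most 60 degrees off square to the label, and the scanner still for half a second.
- holster: Fixed scanner holster on a flat foot (x = -50 to 74 mm, y = -52 to 52 mm, 12 mm high). Origin at bench height under the middle of its open pocket, z up. Pocket 46 mm (x) by 56 mm (y) inside, straight-walled up to 64 mm, mouth flared outward up to 74 mm above the bench. The scanner stands in it with the holster's axes, handle along -x.
- pocket (a point): Middle of the pocket's floor, 22 mm above the bench; the standing scanner's window lies here.
- tray: Fixed shallow grey divided order tray, 114 mm (x) by 296 mm (y); origin at bench height under its middle, z up, front to -x. Three bays along y, each 104 mm deep (x), floor at 4 mm: 124 mm wide, from y = -143 to -19 mm, empty; 66 mm wide, empty; 88 mm wide, with a small carton in it. Front, back and dividers are 31 mm high, end walls 46 mm.
- tray_label (a point): Middle of the barcode label (78 x 32 mm) on the sloped label holder in the middle of the tray's front, 18 mm above the bench; z axis out of the paper: to the tray's front and 40 degrees up; y axis along its width.
- bay (a point): Middle of the floor of the 124 x 104 mm bay, 4 mm above the bench; axes are the tray's.
- carton: Loose brown carton with the barcode label, 61 mm (x) by 109 mm (y) by 46 mm high, about 0.1 kg; origin in the middle of its underside, z up. Take it from above across its 61 mm. It goes into the bay with its 109 mm along the tray's y, either way round.
- carton_label (a point): Middle of the barcode label (64 x 32 mm) on the carton's upright long side (its -x side, turned roughly to the robot), 23 mm above its underside; z axis out of the paper (the carton's -x), y axis along its width.
- plain_carton: Loose brown carton without a label, 57 x 94 mm, 41 mm high; a bystander. Origin in the middle of its underside.
- label_roll: Loose roll of white labels, 97 mm across, 58 mm high; a bystander.
- scissors: Loose scissors with red handles, 87 x 199 mm, 9 mm high, lying flat; a bystander.
- ballpoint: Loose blue pen, 140 mm long, 12 mm high; a bystander.
- tape_measure: Loose yellow tape measure, 63 x 90 mm, 38 mm high; a bystander.
- stapler: Loose blue stapler, 34 x 157 mm, 48 mm high; a bystander.

How it is judged (in metres and radians):
On the way, in this order (a step that is already met when the one before it is completed fails the run):
1. the scanner is held steady, aimed at the tray's label (within 15 mm of its middle, 50 to 180 mm away, at most 60 degrees off square) (x of tray_label in the frame of scan_window between -0.015 and 0.015 m and y of tray_label in the frame of scan_window between -0.015 and 0.015 m and z of tray_label in the frame of scan_window between 0.05 and 0.18 m and z of scan_window in the frame of tray_label above 0.01 m and angle between the z axis of scan_window and the z axis of tray_label, either way round below 1.05 rad and linear speed of scanner below 0.02 m/s and angular speed of scanner below 0.12 rad/s), for 0.5 s.
2. the scanner is held steady, aimed likewise at the carton's label (x of carton_label in the frame of scan_window between -0.015 and 0.015 m and y of carton_label in the frame of scan_window between -0.015 and 0.015 m and z of carton_label in the frame of scan_window between 0.05 and 0.18 m and z of scan_window in the frame of carton_label above 0.01 m and angle between the z axis of scan_window and the z axis of carton_label, either way round below 1.05 rad and linear speed of scanner below 0.02 m/s and angular speed of scanner below 0.12 rad/s), for 0.5 s.
3. the scanner has been lowered into the holster's pocket in the grip, to less than 20 mm above its floor (not dropped in) (horizontal distance between scanner and pocket below 0.012 m and z of scanner in the frame of pocket below 0.02 m and contact force between the fingers and scanner above 0.5 N), for 0.02 s.
4. the scanner stands in the holster's pocket, let go and still (horizontal distance between scanner and pocket below 0.009 m and z of scanner in the frame of pocket below 0.006 m and angle between scanner's own z axis and vertical below 0.14 rad and linear speed of scanner below 0.02 m/s and contact force between the fingers and scanner below 0.1 N), for 0.2 s.
5. the labelled carton has been lowered in the grip to less than 15 mm above the floor of the 124 mm bay (not dropped in) (x of carton in the frame of bay between -0.024 and 0.024 m and y of carton in the frame of bay between -0.012 and 0.012 m and z of carton in the frame of bay between -0.004 and 0.015 m and contact force between the fingers and carton above 0.5 N), for 0.02 s.
At the end, for the whole second after the job is handed in: The labelled carton lies flat and still on the floor of the 124 mm bay, within 24 mm (tray x) and 12 mm (tray y) of its middle, and the scanner stands upright and still in the holster, window within 9 mm sideways and 6 mm in height of the pocket floor's middle; both let go (horizontal distance between scanner and pocket below 0.009 m and z of scanner in the frame of pocket below 0.006 m and angle between scanner's own z axis and vertical below 0.14 rad and linear speed of each of scanner, carton below 0.02 m/s and x of carton in the frame of bay between -0.024 and 0.024 m and y of carton in the frame of bay between -0.012 and 0.012 m and z of carton in the frame of bay between -0.004 and 0.005 m and angle between carton's own z axis and vertical below 0.08 rad and contact force between the fingers and anything else below 0.1 N); the robot touches nothing.
It fails at once if the plain carton is moved more than 30 mm (distance of plain_carton from where it was at the start of the episode above 0.03 m).
It fails at once if another loose thing on the bench (label roll, scissors, pen, tape measure, stapler) is moved more than 30 mm (distance of any of label_roll, scissors, ballpoint, tape_measure, stapler from where it was at the start of the episode above 0.03 m).
It also fails if it takes over 59 s, if anything falls off the work surface, if the arm or the gripper's body presses on something with over 40 N, if the wrist force passes 120 N, or if a joint passes its speed limit or range.

### The arm

A 6-joint arm with a two-finger parallel gripper is mounted at the origin on a cart in front of the work surface, level with it; the furniture and walls round the work are solid. World frame = base frame: x ahead of the robot, y to its left, z up, the work surface at z = 0. Lengths are in mm, angles in rad, forces in N, time in s.
With the tool pointing down it reaches from about 375 to 900 mm from the base axis. Payload 3.1 kg.
Tool frame: the origin (TCP) lies on the centre line of the jaws, within the pads' length; the fingertips stand 14 mm ahead of it and the grasp point (between the pads) lies 5 mm behind it; z points along the fingers, y is the line along which they close (so a half turn about z gives the same grasp; the last joint's range is limited). The gripper opens to 87 mm and grips with 3 to 60 N. Pads are 19 mm wide; open, the fingers measure 117 mm over their backs; the gripper's body (75 mm by 190 mm) begins 51 mm behind the grasp point.
Start: joints at [1.056, 0.527, 1.433, -0, 1.181, -0.178], TCP at [205.912, 590.082, 212.048] pointing down, gripper open.
Joint ranges: [-3.08, 3.08], [-0.75, 2.2], [0.22, 2.44], [-1.43, 4.57], [0, 2.65], [-2.85, 2.85]. Speed limits (rad/s): [2.79, 2.79, 3.14, 3.14, 3.14, 3.14].

### API

Orientations are given as a rotation vector (axis times angle).
In Python, from cell import monitor, get_image, get_calibration, job_done gives the robot as it stands. The module is installed in compiled form; this text tells all that it offers.
- The arm moves only by the tool move_arm, never from a script. Its argument "increments" is a list of rows, each an object of numbers: "gripper": the closure, from -1 (fully open) to 1 (shut); "x", "y", "z": the shift along the world's x, y, z in cm; "twist": the turn about the world's z in rad. A call has 1 to 10 rows; each row is the pose to reach, as a shift and turn from the pose commanded when the call began; what a row does not reach only later rows make up. A row lasts 1/8 s, in which the tool goes at most 62.5 mm and 10.7 degrees, less where a joint would pass 70% of its speed; a pose out of reach is approached as far as the arm can. A call with a gripper value outside its range is refused whole. The fingers move at their own pace and stop on an object; "force" is the grip in N (left out, the last holds). Time passes only in rows, so rows that repeat a pose let the fingers close. It gives the time, the measured TCP pose, the force, the opening and the grip force at its end, in the units of the state.
- monitor.observe(): the state, without advancing time (a new reading comes with each control period).
- get_image(name): name is "side" or "top"; returns (picture, depth): 480x640x3 uint8, red, green, blue; 480x640 float32, mm along the optical axis (not along the pixel's ray), 0 where there is no reading.
- get_calibration(name): a dict with "fov_y" (degrees; the focal length in pixels is half the picture's height over the tangent of half this angle, whatever the lens; pixels are square), "cx", "cy" (the principal point, pixels), "cam_to_world" (4x4, takes a point from camera to world coordinates). Camera axes: x right, y up, looking along -z (the intrinsics and any distortion apply to the point x, -y, -z); pixel columns grow to the right and rows downward; lengths in mm; the calibration is good to about 2 mm. A picture is of the moment at which its call begins. get_calibration takes no time and is no camera call.
- job_done(): hands the job in; it is judged then, once.
The state is a dict: "clock": time; "joint_pos": joint angles; "joint_vel": joint speeds; "joint_torque": joint torques, N m; "tool_pos": TCP position; "ee_rot": TCP orientation; "contact_force": force on the tool from outside, world axes, zero at the start; "moment": the same for the moment, N m; "grip_width": opening from 0.0 (shut) to 1.0 (fully open); "grasp_force": force on a finger pad.
Only numpy, scipy, OpenCV 4.12 (cv2) and the standard library are available. Lean on these libraries where they do the work, as an engineer would, in place of code of your own. Each camera call takes 0.05 s, during which the arm holds its last target. There are 200 camera calls.

## Working session

There is one attempt and no reset: what is moved stays moved. The work goes in short steps, Python scripts to look and compute and a tool call to move; the robot and the scene stay as the last step left them, time stands still between calls to the robot, and variables do not carry over. Pictures are saved under pics/ and viewed, at most 10 in all, crops included, and the job is handed in when it is done.

Besides the shell and the picture viewer there is one more tool, called as name(argument=value, ...) on one line, values as JSON. move_arm: Moves the arm, as the interface text tells. Its arguments: {"type":"object","properties":{"increments":{"type":"array"},"force":{"type":"number"}},"required":["increments"]}

```bash
mkdir -p pics; python3 - <<'E'
from cell import *
import cv2, numpy as np
for n in("top","side"):
    p,d=get_image(n); c=get_calibration(n); print(n,c, (d>0).mean())
    cv2.imwrite(f"pics/{n}0.png",p[:,:,::-1]); np.savez(f"{n}0.npz",p=p,d=d)
s=monitor.observe(); print(s)
E
```

```text
top {'fov_y': 54.60231692617235, 'cx': 324.15356703812694, 'cy': 239.39638324369685, 'cam_to_world': array([[-1.13432075e-02,  9.89136788e-01, -1.46559705e-01,
         3.66787483e+02],
       [-9.99844670e-01, -9.24240467e-03,  1.50071476e-02,
         1.05962657e+02],
       [ 1.34895577e-02,  1.46707169e-01,  9.89087983e-01,
         1.23583152e+03],
       [ 0.00000000e+00,  0.00000000e+00,  0.00000000e+00,
         1.00000000e+00]])} 0.9958203125
side {'fov_y': 55.94738330737432, 'cx': 317.71162482816527, 'cy': 245.16212246594952, 'cam_to_world': array([[ 9.74209161e-01,  1.09710956e-01, -1.97180165e-01,
         3.42243064e+02],
       [-2.25627056e-01,  4.85206255e-01, -8.44788330e-01,
        -7.66745796e+02],
       [ 2.99051416e-03,  8.67489709e-01,  4.97446139e-01,
         6.12820019e+02],
       [ 0.00000000e+00,  0.00000000e+00,  0.00000000e+00,
         1.00000000e+00]])} 0.9348014322916667
{'clock': 0.1, 'joint_pos': array([ 1.05651386e+00,  5.28395731e-01,  1.43377570e+00,  3.41978480e-06,
        1.18139165e+00, -1.78532162e-01]), 'joint_vel': array([-0.00078122, -0.00317938, -0.0027216 ,  0.00070433, -0.00170384,
        0.00079136]), 'joint_torque': array([-3.36757203e-04, -4.40985310e+01, -1.77150983e+01,  6.34569791e-02,
        5.35036891e-02, -5.11703115e-05]), 'tool_pos': array([205.57427355, 589.50467757, 211.15517708]), 'ee_rot': array([-5.24811167e-01, -3.09676403e+00,  2.90897630e-03]), 'contact_force': array([-0.75279892,  0.12113241,  0.06720911]), 'moment': array([0.00340667, 0.0107435 , 0.02750413]), 'grasp_force': 0.0, 'grip_width': 0.9989008129781695}
```

View pics/top0.png

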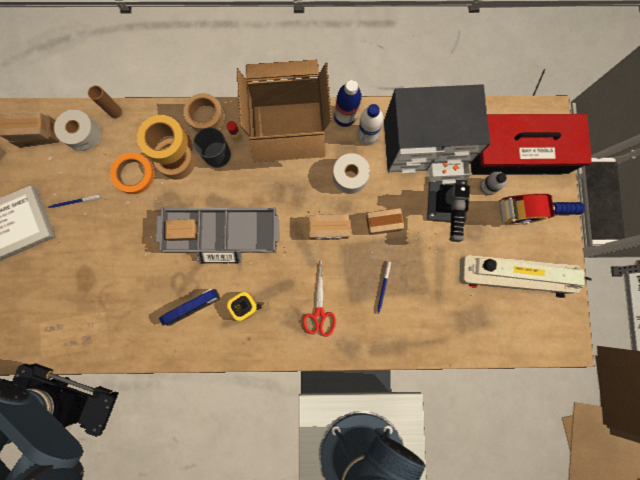

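View pics/side0.png

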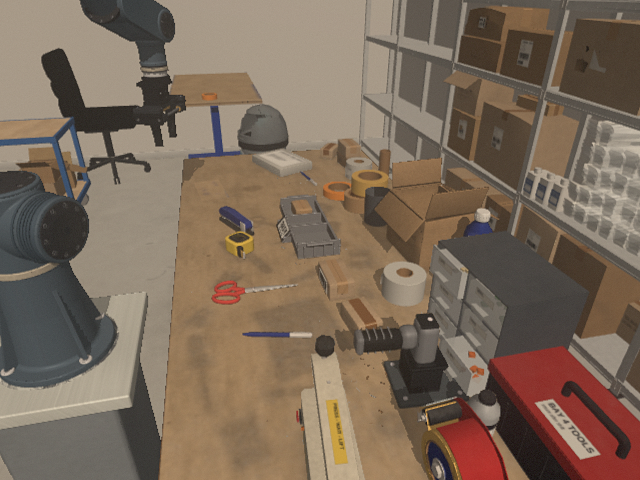

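Top: labelled carton at (328,226) (the longer one), plain carton at (385,221), tray centre (218,230) with its label at (218,257), and the scanner and holster at (450,205). The side view agrees. Next I'll measure them with the depth data.

```bash
cat > h.py <<'E'
import numpy as np, cv2
from cell import *
def cloud(n, pd=None):
    p,d = pd if pd is not None else get_image(n)
    c=get_calibration(n); f=240/np.tan(np.radians(c["fov_y"])/2)
    v,u=np.mgrid[:480,:640]
    P=np.stack([(u-c["cx"])/f*d,-(v-c["cy"])/f*d,-d],-1)
    T=c["cam_to_world"]; W=P@T[:3,:3].T+T[:3,3]; W[d==0]=np.nan
    return p,W
def rect(xy):
    (c,s,a)=cv2.minAreaRect(xy.astype(np.float32)); return np.round(c,1),np.round(s,1),round(a,1)
E
cat > m1.py <<'E'
from h import *
def box(W,b): # region x0,x1,y0,y1,z0,z1
    return (W[...,0]>b[0])&(W[...,0]<b[1])&(W[...,1]>b[2])&(W[...,1]<b[3])&(W[...,2]>b[4])&(W[...,2]<b[5])
for n in("top","side"):
    z=np.load(n+"0.npz"); p,W=cloud(n,(z['p'],z['d']))
    bench=W[330:345,200:280] if n=="top" else W[330:380,180:240]
    print(n,"bench z",np.nanmedian(bench[...,2]))
    if n=="top":
        for (u,v) in [(328,226),(385,221),(218,257),(218,230),(450,205),(456,225),(462,185),(351,172),(436,130),(450,170),(492,182)]: print((u,v),W[v,u].round(0))
    np.save(n+"W.npy",W)
W=np.load("topW.npy")
def top(u0,u1,v0,v1,zl,zh,l):
    S=W[v0:v1,u0:u1].reshape(-1,3); S=S[(S[:,2]>zl)&(S[:,2]<zh)]; print(l,len(S),rect(S[:,:2]),np.median(S,0).round(1))
top(300,357,205,250,38,60,"carton top")
top(360,410,200,240,33,55,"plain top")
top(150,285,200,256,24,60,"tray upper")
top(420,480,175,250,125,170,"head top")
top(420,480,175,250,108,140,"handle+head")
top(420,480,200,250,108,140,"handle")
top(420,480,175,250,6,20,"foot")
top(420,480,175,250,60,85,"mouth")
top(380,500,80,180,100,500,"drawer")
E
python3 m1.py
python3 - <<'E'
import cv2
a=cv2.imread('pics/top0.png'); b=cv2.imread('pics/side0.png')
x=cv2.resize(a[160:280,150:310],(640,480),interpolation=cv2.INTER_CUBIC)[:240*2]
y=cv2.resize(b[300:420,330:490],(640,480),interpolation=cv2.INTER_CUBIC)
z=cv2.resize(a[160:280,360:520],(640,480),interpolation=cv2.INTER_CUBIC)
w=cv2.resize(b[180:300,240:400],(640,480),interpolation=cv2.INTER_CUBIC)
m=cv2.vconcat([cv2.hconcat([x,z]),cv2.hconcat([w,y])]); cv2.imwrite('pics/crop1.png',cv2.resize(m,(800,600)))
E
```

```text
top bench z 1.3812028555172446
(328, 226) [577.  78.  50.]
(385, 221) [591. -72.  43.]
(218, 257) [503. 366.  23.]
(218, 230) [578. 372.   1.]
(450, 205) [ 627. -238.   65.]
(456, 225) [ 564. -233.  124.]
(462, 185) [ 658. -246.  146.]
(351, 172) [736.  11.   3.]
(436, 130) [ 777. -175.  199.]
(450, 170) [ 739. -261.    5.]
(492, 182) [ 687. -350.   67.]
side bench z -1.2570887407997589
carton top 934 (array([579.4,  75. ]), array([ 61.6, 105.8]), 2.1) [578.3  75.   46.7]
plain top 729 (array([592.8, -74.1]), array([57.2, 93. ]), 6.8) [592.8 -72.7  41.5]
tray upper 2083 (array([569.8, 363.4]), array([317.7, 125.9]), 89.4) [571.2 425.9  36.2]
head top 594 (array([ 593.9, -242.6]), array([ 39.5, 134.8]), 88.3) [ 615.3 -239.8  130.6]
handle+head 638 (array([ 593.8, -242.5]), array([ 39.7, 135. ]), 88.2) [ 585.6 -234.7  126.8]
handle 541 (array([ 577.4, -239.7]), array([ 31.3, 102.8]), 84.2) [ 576.2 -235.7  126.4]
foot 665 (array([ 624.4, -251.5]), array([155.4, 198.5]), 89.4) [ 643.  -214.7   12.7]
mouth 300 (array([ 658.6, -241.9]), array([104.7,  78.3]), 5.0) [ 643.9 -225.1   70.7]
drawer 7686 (array([ 803., -211.]), array([173.8, 312.1]), 2.3) [ 796.5 -192.5  195.2]
```

View pics/crop1.png

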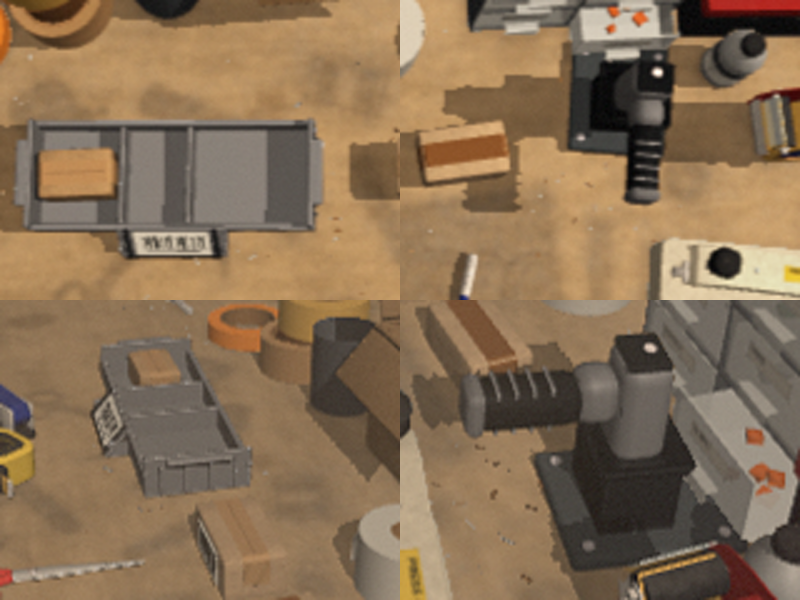

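```bash
cat > m2.py <<'E'
from h import *
W=np.load("topW.npy"); S2=np.load("sideW.npy")
def sel(A,x0,x1,y0,y1,z0,z1):
    A=A.reshape(-1,3); m=(A[:,0]>x0)&(A[:,0]<x1)&(A[:,1]>y0)&(A[:,1]<y1)&(A[:,2]>z0)&(A[:,2]<z1); return A[m]
for nm,A in(("top",W),("side",S2)):
    print(nm)
    H=sel(A,500,720,-300,-190,110,170)
    for x in range(515,680,10):
        s=H[(H[:,0]>=x)&(H[:,0]<x+10)]
        if len(s)>4: print(x,len(s),s[:,1].min().round(1),s[:,1].max().round(1),np.percentile(s[:,2],90).round(1))
    f=sel(A,540,760,-330,-170,7,17)
    print("foot x",np.percentile(f[:,0],[1,50,99]).round(0),"y",np.percentile(f[:,1],[1,50,99]).round(0))
    for nm2,b in(("carton",(530,640,5,150,36,60)),("plain",(540,650,-130,-15,32,55))):
        s=sel(A,*b); print(nm2,len(s),rect(s[:,:2]),np.median(s[:,2]).round(1))
    t=sel(A,480,660,180,540,24,39); print("tray",rect(t[:,:2]))
    for x in range(500,640,10):
        s=t[(t[:,0]>=x)&(t[:,0]<x+10)]
        if len(s)>3: print(x,len(s),np.percentile(s[:,1],[0,10,50,90,100]).round(0))
# tray label: white pixels in both views
for n,r in(("top",(195,245,245,268)),("side",(270,295,210,245))):
    p=np.load(n+"0.npz")['p'][r[2]:r[3],r[0]:r[1]].astype(int); A=(W if n=="top" else S2)[r[2]:r[3],r[0]:r[1]]
    m=(p.min(-1)>150)
    q=A[m]; print(n,"label white",len(q),q.mean(0).round(1),q.min(0).round(1),q.max(0).round(1),rect(q[:,:2]))
r=(315,335,265,300); p=np.load("side0.npz")['p'][r[2]:r[3],r[0]:r[1]].astype(int); A=S2[r[2]:r[3],r[0]:r[1]]
m=(p.max(-1)-p.min(-1)<25)&(p.min(-1)>120); q=A[m]; print("carton label",len(q),q.mean(0).round(1),q.min(0).round(1),q.max(0).round(1))
# obstacles in front of the tray / cartons
print("hi pts", [ (k,rect(s[:,:2]),s[:,2].max().round(0)) for k,s in (("tape+stapler",sel(W,380,480,250,540,15,60)),("roll",sel(W,680,790,-60,60,40,70)))])
E
python3 m2.py
```

```text
top
525 54 -250.6 -220.7 129.2
535 48 -250.6 -221.1 129.0
545 51 -249.5 -222.0 129.8
555 50 -250.0 -222.5 129.2
565 53 -251.4 -223.9 130.5
575 50 -255.9 -224.7 129.9
585 54 -255.8 -225.9 129.1
595 48 -254.2 -226.4 129.8
605 62 -257.6 -227.4 132.6
615 45 -257.1 -228.4 133.1
625 93 -263.5 -226.0 145.7
635 81 -261.9 -224.2 147.9
645 79 -263.0 -224.8 148.7
655 35 -262.4 -226.3 147.6
foot x [595. 688. 757.] y [-319. -224. -188.]
carton 945 (array([579.3,  74.8]), array([ 62.4, 105. ]), 0.6) 46.6
plain 729 (array([592.8, -74.1]), array([57.2, 93. ]), 6.8) 41.5
tray (array([566.3, 362.4]), array([298.7, 133. ]), 89.4)
500 87 [310. 319. 364. 404. 412.]
510 269 [216. 253. 351. 442. 512.]
520 151 [216. 252. 385. 487. 510.]
530 27 [213. 216. 415. 507. 508.]
540 31 [344. 347. 443. 507. 507.]
550 76 [344. 381. 451. 494. 508.]
560 40 [344. 346. 426. 506. 508.]
570 41 [345. 347. 424. 507. 508.]
580 44 [344. 346. 424. 506. 508.]
590 61 [344. 348. 451. 505. 507.]
600 26 [345. 346. 416. 507. 507.]
610 25 [213. 268. 414. 507. 507.]
620 234 [214. 245. 357. 481. 508.]
630 112 [222. 262. 383. 485. 508.]
s
[... 1049 characters left out ...]
3. 218. 343. 500. 512.]
630 47 [213. 278. 391. 498. 511.]
top label white 106 [503.5 365.9  21.4] [492.9 326.8   4.1] [512.8 402.5  37.3] (array([502.9, 364.7]), array([75.7, 19.5]), 89.5)m2.py:23: RuntimeWarning: Mean of empty slice.
  q=A[m]; print(n,"label white",len(q),q.mean(0).round(1),q.min(0).round(1),q.max(0).round(1),rect(q[:,:2]))
  ret = um.true_divide(
Traceback (most recent call last):
  File "m2.py", line 23, in <module>
    q=A[m]; print(n,"label white",len(q),q.mean(0).round(1),q.min(0).round(1),q.max(0).round(1),rect(q[:,:2]))
                                                            ~~~~~^^^
ValueError: zero-size array to reduction operation minimum which has no identity
```

move_arm(increments=[{"x": 36.4,"y": -83.0,"twist": 0.26,"gripper": -1},{"x": 36.4,"y": -83.0,"twist": 0.26,"gripper": -1},{"x": 36.4,"y": -83.0,"twist": 0.26,"gripper": -1},{"x": 36.4,"y": -83.0,"twist": 0.26,"gripper": -1},{"x": 36.4,"y": -83.0,"twist": 0.26,"gripper": -1},{"x": 36.4,"y": -83.0,"twist": 0.26,"gripper": -1},{"x": 36.4,"y": -83.0,"twist": 0.26,"gripper": -1},{"x": 36.4,"y": -83.0,"twist": 0.26,"gripper": -1},{"x": 36.4,"y": -83.0,"twist": 0.26,"gripper": -1},{"x": 36.4,"y": -83.0,"twist": 0.26,"gripper": -1}])

```text
invalid input
```

move_arm(increments=[{"x": 36.4,"y": -83.0,"z": 0,"twist": 0.26,"gripper": -1},{"x": 36.4,"y": -83.0,"z": 0,"twist": 0.26,"gripper": -1},{"x": 36.4,"y": -83.0,"z": 0,"twist": 0.26,"gripper": -1},{"x": 36.4,"y": -83.0,"z": 0,"twist": 0.26,"gripper": -1},{"x": 36.4,"y": -83.0,"z": 0,"twist": 0.26,"gripper": -1},{"x": 36.4,"y": -83.0,"z": 0,"twist": 0.26,"gripper": -1},{"x": 36.4,"y": -83.0,"z": 0,"twist": 0.26,"gripper": -1},{"x": 36.4,"y": -83.0,"z": 0,"twist": 0.26,"gripper": -1},{"x": 36.4,"y": -83.0,"z": 0,"twist": 0.26,"gripper": -1},{"x": 36.4,"y": -83.0,"z": 0,"twist": 0.26,"gripper": -1}])

```text
clock: 1.35
tool_pos: [457.3, 15.7, 212.0]
ee_rot: [-0.12, -3.139, -0.0]
contact_force: [1.6, 1.0, 0.4]
grip_width: 1.003
grasp_force: 0.0
```

move_arm(increments=[{"x": 11.2,"y": -25.6,"z": 0,"twist": 0,"gripper": -1},{"x": 11.2,"y": -25.6,"z": 0,"twist": 0,"gripper": -1},{"x": 11.2,"y": -25.6,"z": 0,"twist": 0,"gripper": -1},{"x": 11.2,"y": -25.6,"z": 0,"twist": 0,"gripper": -1},{"x": 11.2,"y": -25.6,"z": 0,"twist": 0,"gripper": -1},{"x": 11.2,"y": -25.6,"z": 0,"twist": 0,"gripper": -1}])

```text
clock: 2.1
tool_pos: [569.3, -240.7, 211.2]
ee_rot: [-0.124, -3.139, 0.0]
contact_force: [0.4, 1.9, -0.6]
grip_width: 0.999
grasp_force: 0.0
```

```bash
sed -i 's/,("side",(270,295,210,245))//' m2.py; python3 m2.py | tail -4; python3 - <<'E'
from h import *
s=monitor.observe(); print(s['tool_pos'],s['ee_rot'],s['joint_pos'],s['clock'])
S=np.load("sideW.npy"); 
# carton label face points in side view: x about 549
A=S.reshape(-1,3); 
for y in range(15,135,10):
    m=(A[:,1]>y)&(A[:,1]<y+10)&(A[:,2]>10)&(A[:,2]<36)&(A[:,0]>530)&(A[:,0]<570); print(y,m.sum(),np.median(A[m,0]).round(1) if m.any() else None)
E
```

```text
600 41 [213. 215. 415. 507. 510.]
610 45 [212. 215. 348. 509. 511.]
620 108 [213. 218. 343. 500. 512.]
630 47 [213. 278. 391. 498. 511.]
[ 569.29383228 -240.65166712  211.22683062] [-1.23604397e-01 -3.13910720e+00  1.89371334e-04] [-5.80441125e-01  5.18974616e-01  1.45169508e+00 -1.41760594e-04
  1.17090619e+00 -2.07247162e+00] 2.1
15 75 561.1
25 13 552.6
35 18 551.4
45 11 550.4
55 10 550.3
65 9 550.0
75 9 549.8
85 12 549.7
95 9 549.4
105 7 549.8
115 8 550.5
125 1 551.4Traceback (most recent call last):
  File "m2.py", line 20, in <module>
    for n,r in(("top",(195,245,245,268))):
        ^^^
ValueError: too many values to unpack (expected 2)
```

move_arm(increments=[{"x": 0,"y": 0,"z": -6,"twist": 0,"gripper": -1},{"x": 0,"y": 0,"z": -9,"twist": 0,"gripper": -1},{"x": 0,"y": 0,"z": -10.6,"twist": 0,"gripper": -1},{"x": 0,"y": 0,"z": -10.6,"twist": 0,"gripper": 0},{"x": 0,"y": 0,"z": -10.6,"twist": 0,"gripper": 1},{"x": 0,"y": 0,"z": -10.6,"twist": 0,"gripper": 1},{"x": 0,"y": 0,"z": -10.6,"twist": 0,"gripper": 1},{"x": 0,"y": 0,"z": -10.6,"twist": 0,"gripper": 1}], force=50)

```text
clock: 3.1
tool_pos: [569.1, -238.5, 106.6]
ee_rot: [0.119, 3.139, -0.001]
contact_force: [-0.8, -0.1, -0.0]
grip_width: 0.517
grasp_force: 0.0
```

move_arm(increments=[{"x": 0,"y": 0,"z": 0,"twist": 0,"gripper": 1},{"x": 0,"y": 0,"z": 0,"twist": 0,"gripper": 1},{"x": 0,"y": 0,"z": 0,"twist": 0,"gripper": 1},{"x": 0,"y": 0,"z": 0,"twist": 0,"gripper": 1},{"x": 0,"y": 0,"z": 0,"twist": 0,"gripper": 1}])

```text
clock: 3.72
tool_pos: [568.9, -238.3, 106.1]
ee_rot: [-0.119, -3.139, 0.0]
contact_force: [0.1, -0.8, 1.5]
grip_width: 0.34
grasp_force: 50.0
```

move_arm(increments=[{"x": 0,"y": 0,"z": 3,"twist": 0,"gripper": 1},{"x": 0,"y": 0,"z": 7,"twist": 0,"gripper": 1},{"x": 0,"y": 0,"z": 11,"twist": 0,"gripper": 1},{"x": -2,"y": 2,"z": 11.5,"twist": 0,"gripper": 1},{"x": -5,"y": 7,"z": 11.5,"twist": -0.17,"gripper": 1},{"x": -8,"y": 12,"z": 11.5,"twist": -0.34,"gripper": 1},{"x": -9,"y": 17,"z": 11.5,"twist": -0.52,"gripper": 1},{"x": -9,"y": 22,"z": 11.5,"twist": -0.7,"gripper": 1},{"x": -9,"y": 27,"z": 11.5,"twist": -0.88,"gripper": 1},{"x": -9,"y": 31,"z": 11.5,"twist": -1.05,"gripper": 1}], force=60)

```text
clock: 4.97
tool_pos: [478.2, 73.5, 220.8]
ee_rot: [-1.684, -2.651, 0.0]
contact_force: [0.1, -0.1, -1.6]
grip_width: 0.34
grasp_force: 60.0
```

move_arm(increments=[{"x": 0,"y": 0,"z": 0,"twist": -2,"gripper": 1},{"x": 0,"y": 0,"z": 0,"twist": -2,"gripper": 1},{"x": 0,"y": 0,"z": 0,"twist": -2,"gripper": 1},{"x": 0,"y": 0,"z": 0,"twist": -2,"gripper": 1},{"x": 0,"y": 0,"z": 0,"twist": -2,"gripper": 1},{"x": 0,"y": 0,"z": 0,"twist": -2,"gripper": 1},{"x": 0,"y": 0,"z": 0,"twist": -2,"gripper": 1},{"x": 0,"y": 0,"z": 0,"twist": -2,"gripper": 1},{"x": 0,"y": 0,"z": 0,"twist": -2,"gripper": 1},{"x": 0,"y": 0,"z": 0,"twist": -2,"gripper": 1}])

```text
clock: 6.22
tool_pos: [478.7, 71.8, 220.7]
ee_rot: [-3.134, -0.211, 0.001]
contact_force: [-0.1, 1.5, -1.4]
grip_width: 0.334
grasp_force: 60.0
```

move_arm(increments=[{"x": 0,"y": 0,"z": 0,"twist": 0,"gripper": 1},{"x": 0,"y": 0,"z": 0,"twist": 0,"gripper": 1}])

```text
clock: 6.48
tool_pos: [478.8, 71.7, 220.9]
ee_rot: [-3.133, -0.225, 0.0]
contact_force: [-0.0, 0.9, -1.8]
grip_width: 0.337
grasp_force: 60.0
```

```bash
python3 - <<'E'
from h import *
s=monitor.observe(); print(s['tool_pos'],s['ee_rot'],s['moment'],s['contact_force'],s['joint_pos'])
p,W=cloud("side"); cv2.imwrite("pics/s1.png",cv2.resize(p[100:400,150:550,::-1],(800,600)))
E
```

```text
[478.79354193  71.72022018 220.88038462] [-3.13345928e+00 -2.25128975e-01  4.13745650e-04] [-0.04355873  0.10457113 -0.02052619] [-0.03603205  0.91369424 -1.77465891] [-8.26545655e-02  3.26733613e-01  1.76619693e+00  1.75180114e-05
  1.04893105e+00  1.34468594e+00]
```

View pics/s1.png

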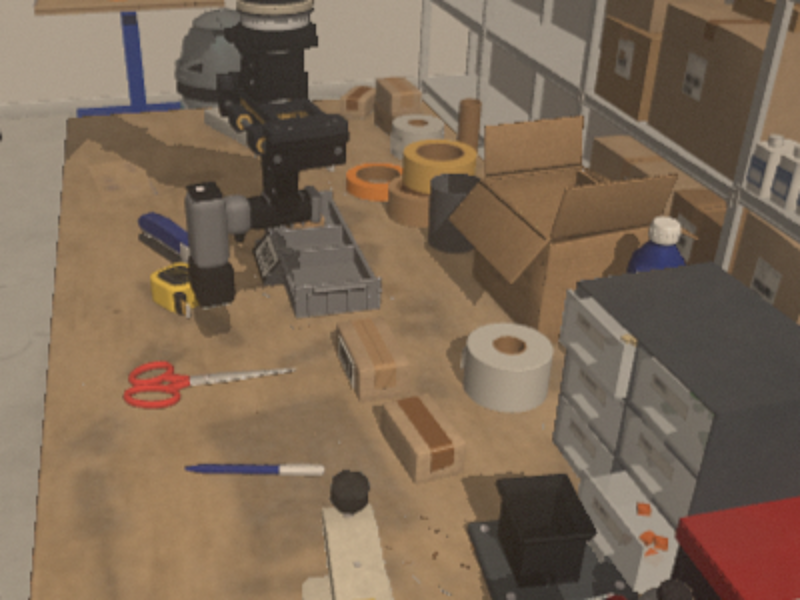

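The scanner is level in the grip, with its handle towards +x. The arm can't tilt, so I'll let the scanner pivot in the pads under a light grip until its window faces the labels.

move_arm(increments=[{"x": 0,"y": 0,"z": 0,"twist": -0.13,"gripper": 1},{"x": 0,"y": 0,"z": 0,"twist": -0.13,"gripper": 1},{"x": 0,"y": 0,"z": 0,"twist": -0.13,"gripper": 1}], force=10)

```text
clock: 6.9
tool_pos: [479.1, 71.7, 221.1]
ee_rot: [3.141, 0.021, 0.001]
contact_force: [-0.6, 0.4, -1.2]
grip_width: 0.342
grasp_force: 10.0
```

```bash
cat > tilt.py <<'E'
from h import *
s=monitor.observe(); g=s['tool_pos']; print(s['clock'],g.round(1),s['ee_rot'].round(3),s['moment'].round(3),s['contact_force'].round(1),s['grasp_force'],s['grip_width'])
R=cv2.Rodrigues(s['ee_rot'])[0]; xs=-R[:,0]; 
ys=R[:,1]; xs=np.cross(ys,[0,0,1]); print("scanner yaw",np.arctan2(xs[1],xs[0]).round(3))
for n in("side","top"):
    p,W=cloud(n); A=W.reshape(-1,3)-(g+[0,0,5]); u=A@xs; v=A@ys; w=A[:,2]
    m=(np.abs(v)<32)&(u>-70)&(u<150)&(w>-150)&(w<70)&(u*u+w*w>26**2)&~((w>-5)&(np.abs(u)<48))&(W.reshape(-1,3)[:,2]>60)
    print(n,m.sum())
    q=np.c_[u,w][m]
    if m.sum()>50: print(rect(q),q.mean(0).round(1),"u",np.percentile(q[:,0],[1,99]).round(0),"w",np.percentile(q[:,1],[1,99]).round(0))
    np.save("q_"+n,q)
E
python3 tilt.py
```

```text
6.9 [479.1  71.7 221.1] [3.141e+00 2.100e-02 1.000e-03] [-0.044  0.126  0.024] [-0.6  0.4 -1.2] 9.99970480799675 0.3417804591098251
scanner yaw -3.128
side 1389
(array([ 22.3, -69.3]), array([118.6, 106.5]), 86.3) [ 23.3 -62.2] u [-28.  75.] w [-119.  -16.]
top 393
(array([ 39.5, -35.3]), array([52.7, 51.9]), 45.4) [ 48.5 -27.9] u [26. 72.] w [-57. -12.]
```

```bash
python3 - <<'E'
from h import *
p,W=cloud("side"); a=cv2.resize(p[140:300,200:360,::-1],(600,600))
q=np.load("q_side.npy"); t=np.load("q_top.npy"); b=np.full((600,200*1,3),255,np.uint8)
b=np.full((600,600,3),255,np.uint8)
for Q,c in((q,(0,0,255)),(t,(255,0,0))):
    for u,w in Q: cv2.circle(b,(int(150+u*3),int(100-w*3)),2,c,-1)
cv2.circle(b,(150,100),4,(0,0,0),-1)
cv2.imwrite("pics/s2.png",cv2.resize(cv2.hconcat([a,b]),(800,400)))
E
python3 tilt.py | head -3
```

```text
7.05 [478.8  71.7 221. ] [ 3.142  0.019 -0.   ] [-0.059  0.178  0.04 ] [-0.  -1.2 -1.8] 9.999848753213882 0.34008626724320606
scanner yaw -3.13
side 1392
```

View pics/s2.png

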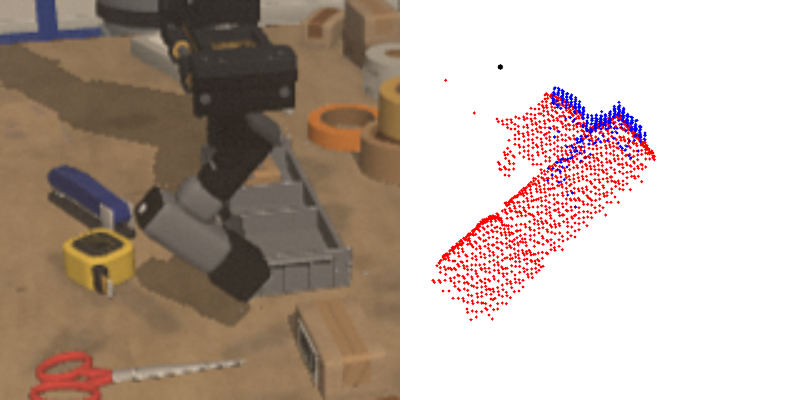

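move_arm(increments=[{"x": 0,"y": 0,"z": 0,"twist": 0,"gripper": 1},{"x": 0,"y": 0,"z": 0,"twist": 0,"gripper": 1},{"x": 0,"y": 0,"z": 0,"twist": 0,"gripper": 1}], force=60)

```text
clock: 7.52
tool_pos: [478.9, 71.7, 221.0]
ee_rot: [3.142, 0.017, 0.0]
contact_force: [0.1, -0.2, -1.9]
grip_width: 0.337
grasp_force: 60.0
```

```bash
cat >> tilt.py <<'E'
q=np.load("q_side.npy"); th=np.radians(48)
for i in range(4):
    x=q[:,0]*np.cos(th)-q[:,1]*np.sin(th); z=q[:,1]*np.cos(th)+q[:,0]*np.sin(th)
    m=(x>52)&(x<110)&(z<40)&(z>-100)
    e=[]
    for zz in range(-80,30,6):
        k=m&(z>zz)&(z<zz+6)
        if k.sum()>5: e.append((zz+3,np.percentile(x[k],97)))
    e=np.array(e)
    top=e[(e[:,0]>-35)]; sl=np.polyfit(top[:,0],top[:,1],1)[0]  # +x face above the bumper
    print("theta",np.degrees(th).round(1),"slope deg",np.degrees(np.arctan(sl)).round(1),"x max",e[:,1].round(0),"z",np.percentile(z[m],[1,99]).round(0))
    th+=np.arctan(sl)*1.0
zb=np.percentile(z[m],1); win=np.array([74*np.cos(th)+zb*np.sin(th), zb*np.cos(th)-74*np.sin(th)])
print("window rel grip (u,w)",win.round(1))
P=g+[0,0,5]+xs*win[0]+np.array([0,0,win[1]]); d=-xs*np.sin(th)-np.array([0,0,np.cos(th)])
print("window world",P.round(1),"dir",d.round(3))
for nm,L in(("tray",np.array([503.5,364.,18])),("carton",np.array([549.5,74.3,23]))):
    t=L-100*d-P; print(nm,"shift cm for 100 mm:",(t/10).round(2))
E
python3 tilt.py
```

```text
7.525 [478.9  71.7 221. ] [3.142 0.017 0.   ] [-0.011  0.155 -0.018] [ 0.1 -0.2 -1.9] 59.999306201934814 0.33658525465121275
scanner yaw -3.131
side 1388
(array([ 22.9, -69. ]), array([118.2, 106.5]), 87.4) [ 23.3 -62.3] u [-28.  75.] w [-119.  -16.]
top 393
(array([ 44.8, -41.1]), array([50.6, 51.1]), 74.3) [ 48.5 -27.5] u [26. 72.] w [-59. -11.]
theta 48.0 slope deg -2.8 x max [88. 87. 88. 87. 88. 85. 85. 85. 86. 86. 87. 87. 85. 86. 86. 86. 84. 85.
 82.] z [-92.  28.]
theta 45.2 slope deg 0.6 x max [84. 84. 85. 86. 83. 83. 83. 84. 85. 86. 85. 86. 86. 85. 86. 87. 84. 86.] z [-95.  25.]
theta 45.9 slope deg 0.3 x max [86. 85. 86. 86. 84. 84. 84. 85. 84. 86. 85. 85. 86. 85. 86. 86. 84. 86.] z [-95.  26.]
theta 46.2 slope deg -0.8 x max [87. 85. 86. 86. 86. 84. 85. 84. 86. 86. 85. 86. 86. 85. 85. 87. 84. 85.] z [-95.  26.]
window rel grip (u,w) [ -15.6 -119.2]
window world [494.5  71.8 106.9] dir [ 0.713  0.008 -0.701]
tray shift cm for 100 mm: [-6.23 29.14 -1.87]
carton shift cm for 100 mm: [-1.63  0.17 -1.37]
```

move_arm(increments=[{"x": -3,"y": 5,"z": 0,"twist": 0,"gripper": 1},{"x": -6.2,"y": 10,"z": 0,"twist": 0,"gripper": 1},{"x": -6.2,"y": 15,"z": 0,"twist": 0,"gripper": 1},{"x": -6.2,"y": 20,"z": 0,"twist": 0,"gripper": 1},{"x": -6.2,"y": 25,"z": 0,"twist": 0,"gripper": 1},{"x": -6.2,"y": 29.1,"z": -1,"twist": 0,"gripper": 1},{"x": -6.2,"y": 29.1,"z": -2,"twist": 0,"gripper": 1},{"x": -6.2,"y": 29.1,"z": -2,"twist": 0,"gripper": 1},{"x": -6.2,"y": 29.1,"z": -2,"twist": 0,"gripper": 1},{"x": -6.2,"y": 29.1,"z": -2,"twist": 0,"gripper": 1}])

```text
clock: 8.88
tool_pos: [417.4, 361.9, 201.6]
ee_rot: [-3.141, -0.015, -0.001]
contact_force: [0.6, -0.7, -1.6]
grip_width: 0.335
grasp_force: 60.0
```

```bash
python3 tilt.py | tail -7; python3 - <<'E'
from h import *
p,W=cloud("side"); q,V=cloud("top"); cv2.imwrite("pics/s3.png",cv2.hconcat([cv2.resize(p[140:280,200:340,::-1],(400,400)),cv2.resize(q[190:290,160:260,::-1],(400,400))]))
E
```

```text
theta 45.9 slope deg -0.2 x max [86. 85. 87. 84. 85. 84. 85. 86. 85. 87. 87. 86. 85. 87. 86. 88. 85. 85.] z [-96.  25.]
theta 45.6 slope deg -0.1 x max [86. 84. 87. 84. 84. 86. 84. 85. 85. 88. 85. 86. 86. 88. 86. 88. 85. 86.] z [-96.  25.]
theta 45.6 slope deg -0.0 x max [86. 84. 87. 84. 84. 86. 84. 85. 85. 88. 85. 86. 86. 88. 86. 88. 85. 86.] z [-97.  25.]
window rel grip (u,w) [ -17.1 -120.4]
window world [434.5 362.1  86.2] dir [ 0.714  0.007 -0.7  ]
tray shift cm for 100 mm: [-0.25  0.13  0.18]
carton shift cm for 100 mm: [  4.35 -28.84   0.68]
```

View pics/s3.png

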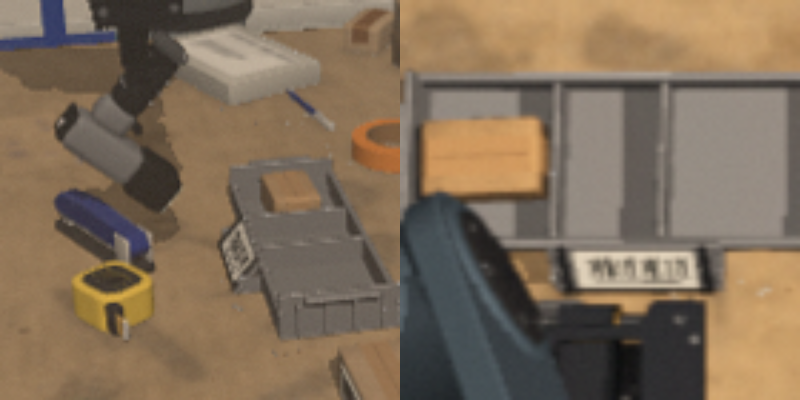

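The window points at the tray label from about 100 mm, with stapler, tape and tray clear. I'll hold here, nudge slightly, and hold again.

move_arm(increments=[{"x": 0,"y": 0.1,"z": 0,"twist": 0,"gripper": 1},{"x": 0,"y": 0.1,"z": 0,"twist": 0,"gripper": 1},{"x": 0,"y": 0.1,"z": 0,"twist": 0,"gripper": 1},{"x": 0,"y": 0.1,"z": 0,"twist": 0,"gripper": 1},{"x": 0,"y": 0.1,"z": 0,"twist": 0,"gripper": 1},{"x": 0,"y": 0.1,"z": 0,"twist": 0,"gripper": 1},{"x": 0,"y": 0.1,"z": 0,"twist": 0,"gripper": 1},{"x": 0,"y": 0.1,"z": 0,"twist": 0,"gripper": 1}])

```text
clock: 10.07
tool_pos: [416.9, 363.7, 201.0]
ee_rot: [3.142, 0.017, -0.0]
contact_force: [-0.1, 0.1, -1.2]
grip_width: 0.336
grasp_force: 60.0
```

move_arm(increments=[{"x": 0.3,"y": 0.1,"z": 0.3,"twist": 0,"gripper": 1},{"x": 0.3,"y": 0.1,"z": 0.3,"twist": 0,"gripper": 1},{"x": 0.3,"y": 0.1,"z": 0.3,"twist": 0,"gripper": 1},{"x": 0.3,"y": 0.1,"z": 0.3,"twist": 0,"gripper": 1},{"x": 0.3,"y": 0.1,"z": 0.3,"twist": 0,"gripper": 1},{"x": 0.3,"y": 0.1,"z": 0.3,"twist": 0,"gripper": 1},{"x": 0.3,"y": 0.1,"z": 0.3,"twist": 0,"gripper": 1},{"x": 0.3,"y": 0.1,"z": 0.3,"twist": 0,"gripper": 1}])

```text
clock: 11.08
tool_pos: [419.9, 364.7, 204.1]
ee_rot: [-3.142, -0.017, -0.0]
contact_force: [0.1, -0.1, -2.1]
grip_width: 0.335
grasp_force: 60.0
```

```bash
python3 tilt.py | tail -5;python3 tilt.py | head -2
```

```text
theta 45.4 slope deg -0.2 x max [85. 87. 85. 87. 83. 85. 85. 85. 84. 86. 86. 88. 88. 85. 87. 86. 85. 85.] z [-97.  25.]
window rel grip (u,w) [ -16.7 -120.6]
window world [436.6 364.9  88.4] dir [ 0.711  0.008 -0.704]
tray shift cm for 100 mm: [-0.42 -0.17 -0.01]
carton shift cm for 100 mm: [  4.18 -29.14   0.49]
11.175 [420.  364.7 204.1] [3.142 0.017 0.   ] [-0.033  0.172 -0.026] [-0.8  0.3 -2.2] 59.99934732913971 0.33493291711410367
scanner yaw -3.131
```

move_arm(increments=[{"x": 0,"y": -5,"z": 0.5,"twist": 0,"gripper": 1},{"x": 1,"y": -10,"z": 0.5,"twist": 0,"gripper": 1},{"x": 2,"y": -15,"z": 0.5,"twist": 0,"gripper": 1},{"x": 3,"y": -20,"z": 0.5,"twist": 0,"gripper": 1},{"x": 4.2,"y": -25,"z": 0.5,"twist": 0,"gripper": 1},{"x": 4.2,"y": -29.1,"z": 0.5,"twist": 0,"gripper": 1},{"x": 4.2,"y": -29.1,"z": 0.5,"twist": 0,"gripper": 1},{"x": 4.2,"y": -29.1,"z": 0.5,"twist": 0,"gripper": 1},{"x": 4.2,"y": -29.1,"z": 0.5,"twist": 0,"gripper": 1},{"x": 4.2,"y": -29.1,"z": 0.5,"twist": 0,"gripper": 1}])

```text
clock: 12.52
tool_pos: [461.8, 74.7, 209.1]
ee_rot: [-3.141, -0.02, -0.0]
contact_force: [0.0, 0.2, -1.3]
grip_width: 0.334
grasp_force: 60.0
```

```bash
python3 tilt.py | tail -5; python3 - <<'E'
from h import *
p,W=cloud("side"); cv2.imwrite("pics/s4.png",cv2.resize(p[140:340,200:400,::-1],(600,600)))
E
```

```text
theta 46.4 slope deg 0.6 x max [87. 85. 87. 85. 86. 85. 84. 83. 86. 84. 86. 85. 86. 86. 85. 88. 85. 85.] z [-95.  26.]
window rel grip (u,w) [ -18.9 -118.8]
window world [480.7  74.9  95.3] dir [ 0.731  0.009 -0.682]
tray shift cm for 100 mm: [-5.03 28.82 -0.91]
carton shift cm for 100 mm: [-0.43 -0.15 -0.41]
```

View pics/s4.png

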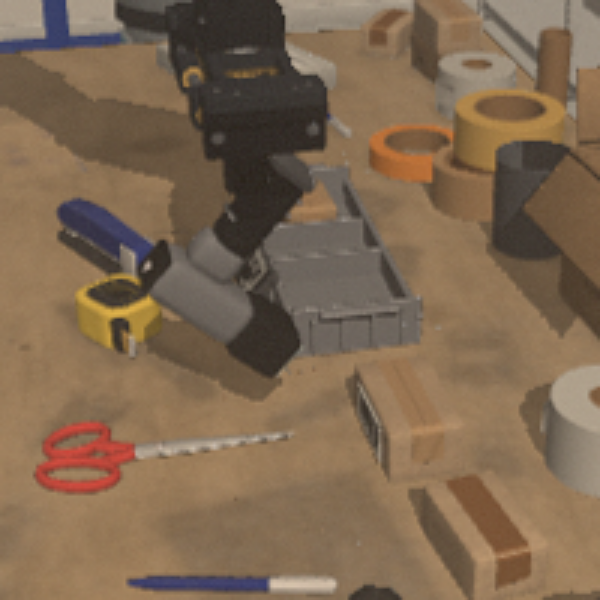

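The scanner points at the carton's label, with nothing in contact. I'll trim slightly and hold.

move_arm(increments=[{"x": -0.2,"y": 0,"z": -0.3,"twist": 0,"gripper": 1},{"x": -0.2,"y": 0,"z": -0.3,"twist": 0,"gripper": 1},{"x": -0.2,"y": 0,"z": -0.3,"twist": 0,"gripper": 1},{"x": -0.2,"y": 0,"z": -0.3,"twist": 0,"gripper": 1},{"x": -0.2,"y": 0,"z": -0.3,"twist": 0,"gripper": 1},{"x": -0.2,"y": 0,"z": -0.3,"twist": 0,"gripper": 1},{"x": -0.2,"y": 0,"z": -0.3,"twist": 0,"gripper": 1},{"x": -0.2,"y": 0,"z": -0.3,"twist": 0,"gripper": 1},{"x": -0.2,"y": 0,"z": -0.3,"twist": 0,"gripper": 1}])

```text
clock: 13.8
tool_pos: [459.9, 73.7, 206.0]
ee_rot: [-3.142, -0.017, 0.0]
contact_force: [-0.4, 0.7, -1.7]
grip_width: 0.334
grasp_force: 60.0
```

move_arm(increments=[{"x": -0.3,"y": 0,"z": -0.2,"twist": 0,"gripper": 1},{"x": -0.3,"y": 0,"z": -0.2,"twist": 0,"gripper": 1},{"x": -0.3,"y": 0,"z": -0.2,"twist": 0,"gripper": 1},{"x": -0.3,"y": 0,"z": -0.2,"twist": 0,"gripper": 1},{"x": -0.3,"y": 0,"z": -0.2,"twist": 0,"gripper": 1},{"x": -0.3,"y": 0,"z": -0.2,"twist": 0,"gripper": 1},{"x": -0.3,"y": 0,"z": -0.2,"twist": 0,"gripper": 1}])

```text
clock: 14.68
tool_pos: [456.9, 73.7, 204.1]
ee_rot: [-3.142, -0.017, -0.0]
contact_force: [0.4, -0.5, -2.8]
grip_width: 0.333
grasp_force: 60.0
```

move_arm(increments=[{"x": -1,"y": -4,"z": 2,"twist": 0.17,"gripper": 1},{"x": 0,"y": -9,"z": 2,"twist": 0.35,"gripper": 1},{"x": 2,"y": -14,"z": 2,"twist": 0.53,"gripper": 1},{"x": 4,"y": -19,"z": 2,"twist": 0.71,"gripper": 1},{"x": 7.3,"y": -23.9,"z": 2,"twist": 0.9,"gripper": 1},{"x": 7.3,"y": -23.9,"z": 2,"twist": 1.1,"gripper": 1},{"x": 7.3,"y": -23.9,"z": 2,"twist": 1.3,"gripper": 1},{"x": 7.3,"y": -23.9,"z": 2,"twist": 1.5,"gripper": 1},{"x": 7.3,"y": -23.9,"z": 2,"twist": 1.7,"gripper": 1},{"x": 7.3,"y": -23.9,"z": 2,"twist": 1.9,"gripper": 1}])

```text
clock: 15.92
tool_pos: [529.7, -165.2, 223.8]
ee_rot: [-1.888, -2.51, 0.0]
contact_force: [-0.4, -0.6, -2.3]
grip_width: 0.334
grasp_force: 60.0
```

```bash
python3 tilt.py | head -2
```

```text
15.925 [ 529.7 -165.2  223.8] [-1.888 -2.51   0.   ] [-0.046  0.014  0.012] [-0.4 -0.6 -2.3] 59.997596740722656 0.33433954387635223
scanner yaw -1.29
```

move_arm(increments=[{"x": 0,"y": 0,"z": 0,"twist": 1.21,"gripper": 1},{"x": 0,"y": 0,"z": 0,"twist": 1.21,"gripper": 1},{"x": 0,"y": 0,"z": 0,"twist": 1.21,"gripper": 1},{"x": 0,"y": 0,"z": -3,"twist": 1.21,"gripper": 1},{"x": 0,"y": 0,"z": -6,"twist": 1.21,"gripper": 1},{"x": 0,"y": 0,"z": -8.5,"twist": 1.21,"gripper": 1},{"x": 0,"y": 0,"z": -8.5,"twist": 1.21,"gripper": 1},{"x": 0,"y": 0,"z": -8.5,"twist": 1.21,"gripper": 1},{"x": 0,"y": 0,"z": -8.5,"twist": 1.21,"gripper": 1}])

```text
clock: 17.15
tool_pos: [530.3, -165.5, 139.4]
ee_rot: [0.139, 3.138, -0.001]
contact_force: [-0.4, -0.1, -1.8]
grip_width: 0.337
grasp_force: 60.0
```

```bash
sed -i 's/\[:,2\]>60)/[:,2]>9)/' tilt.py; python3 tilt.py
```

```text
17.15 [ 530.3 -165.5  139.4] [ 1.390e-01  3.138e+00 -1.000e-03] [ 0.048  0.004 -0.009] [-0.4 -0.1 -1.8] 59.99932050704956 0.33694198730154656
scanner yaw -0.088
side 1869
(array([ 42.7, -72.2]), array([118.1, 157. ]), 83.9) [ 24.7 -61.7] u [-19.  93.] w [-134.  -16.]
top 281
(array([ 65.3, -77.7]), array([ 98.4, 186.5]), 78.1) [ 46.9 -92. ] u [-34. 148.] w [-135.  -30.]
theta 48.0 slope deg -1.6 x max [86. 85. 85. 85. 85. 83. 83. 85. 84. 85. 84. 84. 85. 85. 85. 83. 82. 83.] z [-85.  28.]
theta 46.4 slope deg -1.1 x max [83. 84. 83. 86. 83. 81. 82. 84. 83. 85. 84. 83. 85. 85. 85. 83. 83. 83.] z [-87.  26.]
theta 45.3 slope deg -0.8 x max [83. 83. 81. 85. 81. 82. 82. 84. 83. 85. 83. 85. 85. 86. 83. 82. 84. 83.] z [-89.  25.]
theta 44.5 slope deg 1.3 x max [82. 82. 81. 84. 80. 81. 82. 83. 84. 82. 83. 85. 84. 86. 83. 84. 86. 83.] z [-90.  24.]
window rel grip (u,w) [ -12.8 -115.9]
window world [ 517.5 -164.3   28.5] dir [-0.713  0.063 -0.698]
tray shift cm for 100 mm: [ 5.73 52.2   5.93]
carton shift cm for 100 mm: [10.33 23.23  6.43]
```

move_arm(increments=[{"x": 0,"y": 0,"z": -1.3,"twist": 0,"gripper": 1},{"x": -0.2,"y": 0,"z": -1.8,"twist": 0,"gripper": 1},{"x": -0.8,"y": 0,"z": -2.0,"twist": 0,"gripper": 1},{"x": -1.4,"y": 0.1,"z": -2.0,"twist": 0,"gripper": 1},{"x": -2.0,"y": 0.1,"z": -2.0,"twist": 0,"gripper": 1},{"x": -2.6,"y": 0.2,"z": -2.1,"twist": 0,"gripper": 1},{"x": -3.2,"y": 0.2,"z": -2.2,"twist": 0,"gripper": 1}], force=10)

```text
clock: 18.12
tool_pos: [498.3, -163.6, 117.6]
ee_rot: [0.135, 3.137, -0.001]
contact_force: [0.2, 1.0, 5.5]
grip_width: 0.343
grasp_force: 10.0
```

```bash
python3 tilt.py
```

```text
18.125 [ 498.3 -163.6  117.6] [ 1.350e-01  3.137e+00 -1.000e-03] [ 0.152 -0.038  0.007] [0.2 1.  5.5] 10.000720251296116 0.3427859393976121
scanner yaw -0.086
side 1585
(array([ 41.7, -57.2]), array([114.7, 197.8]), 81.9) [ 47.7 -43.9] u [ 13. 128.] w [-113.   -4.]
top 328
(array([ 79.5, -53.9]), array([105.5, 155.6]), 82.0) [ 76.3 -49.4] u [ -3. 148.] w [-113.   -0.]
theta 48.0 slope deg -12.5 x max [100.  99.  97.  97.  92.  92.  87.  88.  87.  84.  84.  82.  82.  79.
  79.] z [-54.  39.]
theta 35.5 slope deg -1.9 x max [87. 86. 87. 86. 87. 85. 83. 82. 85. 84. 82. 82. 84. 84. 82. 83. 83. 82.
 81.] z [-71.  36.]
theta 33.6 slope deg -0.4 x max [84. 84. 85. 85. 85. 83. 80. 82. 84. 82. 82. 82. 84. 84. 83. 84. 83. 81.
 83.] z [-74.  34.]
theta 33.2 slope deg 0.1 x max [84. 84. 84. 85. 84. 82. 80. 83. 84. 82. 83. 81. 84. 84. 83. 84. 83. 82.
 83.] z [-75.  33.]
window rel grip (u,w) [  20.7 -103.2]
window world [ 518.9 -165.4   19.4] dir [-0.547  0.047 -0.836]
tray shift cm for 100 mm: [ 3.93 52.46  8.21]
carton shift cm for 100 mm: [ 8.53 23.49  8.71]
```

move_arm(increments=[{"x": -0.7,"y": 0,"z": -0.3,"twist": 0,"gripper": 1},{"x": -1.4,"y": 0.1,"z": -0.5,"twist": 0,"gripper": 1},{"x": -2.1,"y": 0.1,"z": -0.8,"twist": 0,"gripper": 1},{"x": -2.8,"y": 0.2,"z": -1.1,"twist": 0,"gripper": 1},{"x": -3.5,"y": 0.2,"z": -1.4,"twist": 0,"gripper": 1},{"x": -4.2,"y": 0.3,"z": -1.8,"twist": 0,"gripper": 1},{"x": -4.8,"y": 0.3,"z": -2.1,"twist": 0,"gripper": 1}])

```text
clock: 19.1
tool_pos: [449.4, -160.0, 95.5]
ee_rot: [-0.135, -3.138, -0.001]
contact_force: [0.0, 1.1, 0.8]
grip_width: 0.348
grasp_force: 10.0
```

```bash
sed -i 's/radians(48)/radians(20)/' tilt.py; python3 tilt.py|grep -v shift
```

```text
19.1 [ 449.4 -160.    95.5] [-1.350e-01 -3.138e+00 -1.000e-03] [ 0.334 -0.168  0.102] [0.  1.1 0.8] 10.003007054328918 0.348284742782429
scanner yaw -0.086
side 1034
(array([ 52.7, -10.8]), array([ 98.4, 131.4]), 50.3) [67.9 -5.6] u [29. 91.] w [-78.  25.]
top 318
(array([ 65. , -29.2]), array([119.8,  41.4]), 84.2) [69.6  9.8] u [50. 90.] w [-63.  30.]
theta 20.0 slope deg -9.2 x max [97. 97. 95. 95. 94. 90. 89. 89. 88. 86. 86. 85. 85. 83. 83.] z [-53.  39.]
theta 10.8 slope deg 0.4 x max [88. 88. 88. 88. 88. 84. 86. 85. 87. 85. 86. 86. 86. 85. 87. 87. 85.] z [-65.  38.]
theta 11.2 slope deg 0.4 x max [88. 89. 88. 88. 88. 85. 86. 85. 86. 86. 87. 85. 87. 85. 86. 88. 85.] z [-64.  39.]
theta 11.6 slope deg 0.0 x max [89. 89. 89. 88. 89. 85. 86. 85. 86. 86. 86. 86. 87. 85. 86. 88. 85.] z [-64.  39.]
window rel grip (u,w) [ 59.7 -77.2]
window world [ 508.9 -165.1   23.4] dir [-0.2    0.017 -0.98 ]
```

move_arm(increments=[{"x": -0.6,"y": 0,"z": -0.4,"twist": 0,"gripper": 1},{"x": -1.2,"y": 0.1,"z": -0.8,"twist": 0,"gripper": 1},{"x": -1.7,"y": 0.1,"z": -1.2,"twist": 0,"gripper": 1},{"x": -1.9,"y": 0.1,"z": -1.5,"twist": 0,"gripper": 1},{"x": -1.9,"y": 0.1,"z": -1.5,"twist": 0,"gripper": 1}])

```text
clock: 19.82
tool_pos: [430.0, -159.0, 80.8]
ee_rot: [-0.135, -3.137, -0.001]
contact_force: [-1.3, 0.7, -0.1]
grip_width: 0.349
grasp_force: 10.0
```

```bash
sed -i 's/radians(20)/radians(2)/' tilt.py; python3 tilt.py|grep -v shift
```

```text
19.825 [ 430.  -159.    80.8] [-1.350e-01 -3.137e+00 -1.000e-03] [0.069 0.212 0.013] [-1.3  0.7 -0.1] 10.000035166740417 0.3486514722971627
scanner yaw -0.086
side 854
(array([ 25.5, -15.6]), array([109.6, 134.8]), 89.2) [70.9 13.6] u [-26.  92.] w [-58.  38.]
top 68
(array([100.7, -14.8]), array([ 14., 125.]), 19.4) [84.6 35.4] u [ 74. 100.] w [-10.  43.]
theta 2.0 slope deg -1.2 x max [93. 93. 91. 90. 90. 91. 92. 91. 91. 89. 90. 89. 91. 89.] z [-57.  40.]
theta 0.8 slope deg -0.5 x max [93. 92. 93. 91. 90. 89. 90. 91. 92. 91. 89. 90. 91. 90. 92. 88.] z [-58.  39.]
theta 0.3 slope deg -0.5 x max [92. 91. 92. 91. 90. 89. 89. 92. 92. 91. 90. 90. 90. 90. 92. 88.] z [-59.  38.]
theta -0.2 slope deg 0.6 x max [91. 92. 89. 89. 89. 89. 92. 91. 91. 90. 90. 90. 90. 92. 89.] z [-59.  38.]
window rel grip (u,w) [ 73.6 -59.9]
window world [ 503.3 -165.3   25.9] dir [-0.007  0.001 -1.   ]
```

move_arm(increments=[{"x": 0,"y": 0,"z": -0.15,"twist": 0,"gripper": 1},{"x": 0,"y": 0,"z": -0.15,"twist": 0,"gripper": 1},{"x": 0,"y": 0,"z": -0.15,"twist": 0,"gripper": 1}])

```text
clock: 20.3
tool_pos: [430.9, -159.3, 79.6]
ee_rot: [-0.135, -3.139, 0.0]
contact_force: [-2.1, -0.6, 2.8]
grip_width: 0.344
grasp_force: 10.0
```

move_arm(increments=[{"x": 0,"y": 0,"z": 0,"twist": 0,"gripper": 1},{"x": 0,"y": 0,"z": 0,"twist": 0,"gripper": 1},{"x": 0,"y": 0,"z": 6,"twist": 0.01,"gripper": 1},{"x": 0,"y": 0,"z": 12,"twist": 0.01,"gripper": 1},{"x": 0,"y": 0,"z": 14,"twist": 0.01,"gripper": 1},{"x": 0,"y": 0,"z": 14,"twist": 0.01,"gripper": 1},{"x": 0,"y": 0,"z": 14,"twist": 0.01,"gripper": 1}], force=60)

```text
clock: 21.18
tool_pos: [430.2, -158.7, 218.3]
ee_rot: [-0.119, -3.137, -0.002]
contact_force: [0.1, -0.3, -2.6]
grip_width: 0.336
grasp_force: 60.0
```

```bash
cat > cmp.py <<'E'
from h import *
def ana(W,g,yaw,n):
    xs=np.array([np.cos(yaw),np.sin(yaw),0]); ys=np.array([-np.sin(yaw),np.cos(yaw),0])
    A=W.reshape(-1,3)-(g+[0,0,5]); u=A@xs; v=A@ys; w=A[:,2]
    m=(np.abs(v)<35)&(u>52)&(u<110)&(w>-10)&(w<50); t=m&(w>30)
    f=[np.percentile(u[m&(w>a)&(w<a+6)],97) for a in range(-6,28,6) if (m&(w>a)&(w<a+6)).sum()>5]
    print(n,m.sum(),"front u by w",np.round(f,1),"top u",np.percentile(u[t],[3,50,97]).round(1),"v",np.percentile(v[t],[3,50,97]).round(1),"w",np.median(w[t]).round(1))
s=monitor.observe(); g=s['tool_pos']; R=cv2.Rodrigues(s['ee_rot'])[0]; xs=np.cross(R[:,1],[0,0,1]); yaw=np.arctan2(xs[1],xs[0])
print(g.round(1),yaw.round(4),s['contact_force'].round(1),s['clock'])
for n in("side","top"):
    ana(np.load(n+"W.npy"),np.array([568.9,-238.3,106.1]),-0.0757,n+" orig")
    ana(cloud(n)[1],g,yaw,n+" now")
E
python3 cmp.py; python3 tilt.py | grep theta
```

```text
[ 430.2 -158.7  218.3] -0.0758 [ 0.1 -0.3 -2.6] 21.175
side orig 841 front u by w [90.3 89.7 90.7 91.  90.8 90.3] top u [63.3 76.6 91. ] v [-19.8  -4.9  13.9] w 32.5
side now 860 front u by w [90.1 89.4 90.5 90.2 90.5 89.2] top u [60.7 74.3 88.5] v [-20.2  -8.2  14. ] w 36.6
top orig 324 front u by w [83.6 87.  83.9 90.2 87.7 89.3] top u [61.7 75.1 89.7] v [-18.   -1.   14.7] w 34.6
top now 394 front u by w [81.8 85.6 86.2 60.2 86.5 90.2] top u [58.8 73.  88. ] v [-17.6  -0.2  16.4] w 38.9
theta 2.0 slope deg -1.1 x max [90. 92. 92. 91. 92. 91. 92. 87. 90. 89. 91. 89. 90. 89. 91. 89. 89. 90.
theta 0.9 slope deg -0.4 x max [89. 91. 92. 90. 91. 90. 91. 87. 90. 91. 89. 91. 88. 90. 90. 90. 90. 91.
theta 0.5 slope deg 0.1 x max [89. 90. 90. 90. 90. 89. 91. 88. 89. 90. 89. 90. 88. 90. 90. 90. 90. 91.
theta 0.6 slope deg -0.2 x max [89. 90. 90. 90. 90. 89. 91. 87. 89. 91. 89. 90. 88. 90. 90. 90. 90. 91.
```

move_arm(increments=[{"x": 4.5,"y": -2.5,"z": 0,"twist": 0,"gripper": 1},{"x": 9,"y": -5,"z": 0,"twist": 0,"gripper": 1},{"x": 14,"y": -8,"z": 0,"twist": 0,"gripper": 1},{"x": 14,"y": -8,"z": -2,"twist": 0,"gripper": 1},{"x": 14,"y": -8,"z": -4,"twist": 0,"gripper": 1},{"x": 14,"y": -8,"z": -4,"twist": 0,"gripper": 1},{"x": 14,"y": -8,"z": -4,"twist": 0,"gripper": 1}])

```text
clock: 22.25
tool_pos: [571.1, -239.4, 179.5]
ee_rot: [0.119, 3.139, -0.0]
contact_force: [1.2, -1.6, -0.9]
grip_width: 0.343
grasp_force: 60.0
```

```bash
python3 cmp.py
```

```text
[ 571.1 -239.4  179.5] -0.0758 [ 1.2 -1.6 -0.9] 22.25
side orig 841 front u by w [90.3 89.7 90.7 91.  90.8 90.3] top u [63.3 76.6 91. ] v [-19.8  -4.9  13.9] w 32.5
side now 563 front u by w [87.9 88.  87.8 88.2 89.5 88.9] top u [71.9 82.9 89.3] v [-19.6 -16.1   3.8] w 36.2
top orig 324 front u by w [83.6 87.  83.9 90.2 87.7 89.3] top u [61.7 75.1 89.7] v [-18.   -1.   14.7] w 34.6
top now 340 front u by w [87.7 77.9 86.9 86.7 86.7 86.6] top u [58.1 71.8 87.7] v [-18.5   0.   16.9] w 39.4
```

move_arm(increments=[{"x": 0,"y": 0.1,"z": -1.5,"twist": 0,"gripper": 1},{"x": 0,"y": 0.1,"z": -3,"twist": 0,"gripper": 1},{"x": 0,"y": 0.1,"z": -4,"twist": 0,"gripper": 1},{"x": 0,"y": 0.1,"z": -5,"twist": 0,"gripper": 1},{"x": 0,"y": 0.1,"z": -5,"twist": 0,"gripper": 1}])

```text
clock: 22.98
tool_pos: [571.4, -238.3, 128.4]
ee_rot: [0.12, 3.139, 0.001]
contact_force: [1.9, 0.5, -2.1]
grip_width: 0.34
grasp_force: 60.0
```

move_arm(increments=[{"x": 0,"y": 0,"z": -0.8,"twist": 0,"gripper": 1},{"x": 0,"y": 0,"z": -1.6,"twist": 0,"gripper": 1},{"x": 0,"y": 0,"z": -2.3,"twist": 0,"gripper": 1},{"x": 0,"y": 0,"z": -2.5,"twist": 0,"gripper": 1},{"x": 0,"y": 0,"z": -2.5,"twist": 0,"gripper": 1}])

```text
clock: 23.6
tool_pos: [571.2, -238.3, 104.3]
ee_rot: [0.119, 3.139, 0.0]
contact_force: [2.9, -0.1, -3.0]
grip_width: 0.34
grasp_force: 60.0
```

move_arm(increments=[{"x": 0,"y": 0,"z": -0.15,"twist": 0,"gripper": 1},{"x": 0,"y": 0,"z": -0.25,"twist": 0,"gripper": 1},{"x": 0,"y": 0,"z": -0.25,"twist": 0,"gripper": 1},{"x": 0,"y": 0,"z": -0.25,"twist": 0,"gripper": -0.1},{"x": 0,"y": 0,"z": -0.25,"twist": 0,"gripper": -0.5},{"x": 0,"y": 0,"z": -0.25,"twist": 0,"gripper": -0.7},{"x": 0,"y": 0,"z": -0.25,"twist": 0,"gripper": -1},{"x": 0,"y": 0,"z": -0.25,"twist": 0,"gripper": -1},{"x": 0,"y": 0,"z": -0.25,"twist": 0,"gripper": -1},{"x": 0,"y": 0,"z": -0.25,"twist": 0,"gripper": -1}])

```text
clock: 24.85
tool_pos: [570.9, -238.3, 102.0]
ee_rot: [-0.119, -3.139, -0.0]
contact_force: [0.4, 0.7, -0.6]
grip_width: 0.982
grasp_force: 0.0
```

```bash
python3 cmp.py
```

```text
[ 570.9 -238.3  102. ] -0.0758 [ 0.4  0.7 -0.6] 24.85
side orig 841 front u by w [90.3 89.7 90.7 91.  90.8 90.3] top u [63.3 76.6 91. ] v [-19.8  -4.9  13.9] w 32.5
side now 409 front u by w [87.4 86.2 86.9 86.8 87.5 89.3] top u [74.8 83.3 87.4] v [-20.1 -14.4  13. ] w 36.3
top orig 324 front u by w [83.6 87.  83.9 90.2 87.7 89.3] top u [61.7 75.1 89.7] v [-18.   -1.   14.7] w 34.6
top now 291 front u by w [78.5 80.  82.6 76.4 81.7 86.6] top u [56.6 70.8 85.9] v [-15.8   0.8  15.8] w 38.5
```

move_arm(increments=[{"x": 0,"y": 0,"z": 4,"twist": 0,"gripper": -1},{"x": 0,"y": 0,"z": 9,"twist": 0,"gripper": -1},{"x": 0,"y": 5,"z": 10,"twist": -0.17,"gripper": -1},{"x": 0.9,"y": 10,"z": 10,"twist": -0.35,"gripper": -1},{"x": 0.9,"y": 15,"z": 10,"twist": -0.53,"gripper": -1},{"x": 0.9,"y": 20,"z": 10,"twist": -0.7,"gripper": -1},{"x": 0.9,"y": 25,"z": 10,"twist": -0.88,"gripper": -1},{"x": 0.9,"y": 31.3,"z": 10,"twist": -1.06,"gripper": -1},{"x": 0.9,"y": 31.3,"z": 10,"twist": -1.24,"gripper": -1},{"x": 0.9,"y": 31.3,"z": 10,"twist": -1.47,"gripper": -1}])

```text
clock: 26.2
tool_pos: [579.6, 76.2, 202.1]
ee_rot: [2.148, 2.292, -0.0]
contact_force: [0.4, -1.0, 0.6]
grip_width: 1.003
grasp_force: 0.0
```

```bash
python3 - <<'E'
from h import *
s=monitor.observe(); print(s['tool_pos'].round(1),s['ee_rot'].round(3),s['joint_pos'].round(2))
R=cv2.Rodrigues(s['ee_rot'])[0]; print("tool y dir deg",np.degrees(np.arctan2(R[1,1],R[0,1])).round(2))
for n in("top","side"):
    W=np.load(n+"W.npy").reshape(-1,3); Wn=cloud(n)[1].reshape(-1,3)
    def band(x0,x1,y0,y1,z0,z1,ax,W=W):
        S=W[(W[:,0]>x0)&(W[:,0]<x1)&(W[:,1]>y0)&(W[:,1]<y1)&(W[:,2]>z0)&(W[:,2]<z1)]
        if len(S)<10: return len(S)
        k=np.polyfit(S[:,1-ax],S[:,ax],1); return len(S),"mid",np.median(S[:,ax]).round(1),"slope",k[0].round(4)
    print(n,"back",band(610,640,225,500,26,37,0),"front",band(500,530,225,310,26,37,0),band(500,530,415,500,26,37,0))
    print(" end- y",band(525,615,195,235,38,52,1),"div",band(530,610,335,355,24,38,1),"end+ ",band(525,615,490,525,38,52,1))
    S=Wn[(Wn[:,0]>600)&(Wn[:,0]<690)&(Wn[:,1]>-290)&(Wn[:,1]<-200)&(Wn[:,2]>135)&(Wn[:,2]<165)]; print(" head top now",rect(S[:,:2]),np.median(S[:,2]).round(1))
    S=W[(W[:,0]>600)&(W[:,0]<690)&(W[:,1]>-290)&(W[:,1]<-200)&(W[:,2]>135)&(W[:,2]<165)]; print(" orig",rect(S[:,:2]),np.median(S[:,2]).round(1))
p,_=cloud("side"); cv2.imwrite("pics/s5.png",cv2.resize(p[180:420,240:560,::-1],(800,600)))
E
```

```text
[579.6  76.2 202.1] [ 2.148  2.292 -0.   ] [-0.06  0.48  1.55 -0.    1.11 -0.13]
tool y dir deg 3.72
top back (326, 'mid', np.float64(628.4), 'slope', np.float64(0.0058)) front (99, 'mid', np.float64(518.9), 'slope', np.float64(0.0078)) (83, 'mid', np.float64(520.2), 'slope', np.float64(0.0058))
 end- y (189, 'mid', np.float64(214.4), 'slope', np.float64(-0.0198)) div (58, 'mid', np.float64(346.1), 'slope', np.float64(0.0105)) end+  (261, 'mid', np.float64(509.7), 'slope', np.float64(-0.0131))
 head top now (array([ 632. , -243.6]), array([38.3, 51.6]), 83.8) 145.0
 orig (array([ 636.8, -243.8]), array([37.1, 46.4]), 87.2) 145.0
side back (111, 'mid', np.float64(628.7), 'slope', np.float64(0.0031)) front (39, 'mid', np.float64(518.4), 'slope', np.float64(0.0038)) (27, 'mid', np.float64(519.9), 'slope', np.float64(0.0008))
 end- y (137, 'mid', np.float64(211.1), 'slope', np.float64(-0.0485)) div (54, 'mid', np.float64(345.9), 'slope', np.float64(-0.0001)) end+  (105, 'mid', np.float64(508.4), 'slope', np.float64(0.0125))
 head top now (array([ 642.8, -247.3]), array([38.3, 31.5]), 86.9) 143.3
 orig (array([ 645.3, -247. ]), array([39.1, 31.2]), 85.3) 143.2
```

View pics/s5.png

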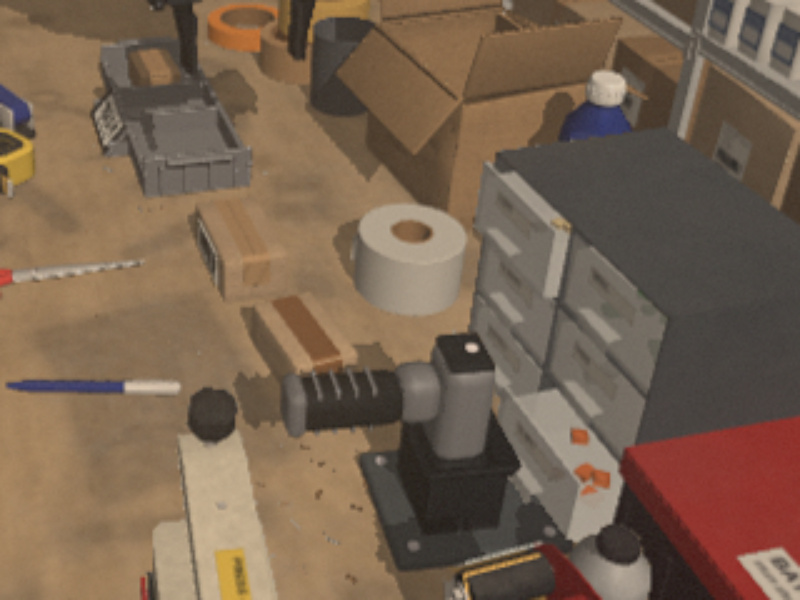

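The scanner stands in the holster at its original height, about 2 mm from where it was. Now I'll fetch the carton.

move_arm(increments=[{"x": 0.0,"y": -0.2,"z": -4,"twist": -0.04,"gripper": -1},{"x": 0.0,"y": -0.2,"z": -8,"twist": -0.04,"gripper": -1},{"x": 0.0,"y": -0.2,"z": -11,"twist": -0.04,"gripper": -1},{"x": 0.0,"y": -0.2,"z": -11,"twist": -0.04,"gripper": -1},{"x": 0.0,"y": -0.2,"z": -11,"twist": -0.04,"gripper": -1}])

```text
clock: 26.98
tool_pos: [580.9, 72.4, 93.0]
ee_rot: [2.187, 2.253, 0.002]
contact_force: [-0.3, 0.4, 0.8]
grip_width: 0.999
grasp_force: 0.0
```

```bash
python3 - <<'E'
from h import *
s=monitor.observe(); R=cv2.Rodrigues(s['ee_rot'])[0]; print(s['tool_pos'].round(1),"tool y dir deg",np.degrees(np.arctan2(R[1,1],R[0,1])).round(2))
E
```

```text
[580.9  72.4  93. ] tool y dir deg 1.69
```

move_arm(increments=[{"x": -0.1,"y": 0.2,"z": -2.5,"twist": 0,"gripper": -1},{"x": -0.1,"y": 0.2,"z": -5,"twist": 0,"gripper": -1},{"x": -0.1,"y": 0.2,"z": -5.9,"twist": 0,"gripper": -1},{"x": -0.1,"y": 0.2,"z": -5.9,"twist": 0,"gripper": 1},{"x": -0.1,"y": 0.2,"z": -5.9,"twist": 0,"gripper": 1},{"x": -0.1,"y": 0.2,"z": -5.9,"twist": 0,"gripper": 1},{"x": -0.1,"y": 0.2,"z": -5.9,"twist": 0,"gripper": 1},{"x": -0.1,"y": 0.2,"z": -5.9,"twist": 0,"gripper": 1},{"x": -0.1,"y": 0.2,"z": -5.9,"twist": 0,"gripper": 1},{"x": -0.1,"y": 0.2,"z": -5.9,"twist": 0,"gripper": 1}], force=20)

```text
clock: 28.22
tool_pos: [575.0, 74.3, 35.9]
ee_rot: [-2.185, -2.251, 0.009]
contact_force: [-10.6, -2.5, 23.0]
grip_width: 0.489
grasp_force: 22.2
```

```bash
python3 - <<'E'
from h import *
s=monitor.observe(); print(s['clock'],s['tool_pos'].round(1),s['contact_force'].round(1),s['moment'].round(2),s['grip_width'],s['grasp_force'])
p,_=cloud("side"); q,_=cloud("top"); cv2.imwrite("pics/s6.png",cv2.hconcat([cv2.resize(p[200:340,260:400,::-1],(400,400)),cv2.resize(q[170:270,280:380,::-1],(400,400))]))
E
```

```text
28.225 [575.   74.3  35.9] [-10.6  -2.5  23. ] [-0.52  1.67 -0.01] 0.48920204030724934 22.249299518298358
```

View pics/s6.png

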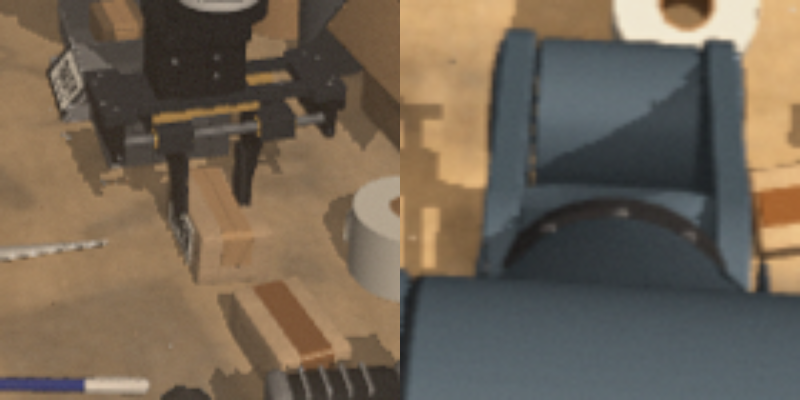

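The grip closed to 42 mm and there is an upward force, so the carton has tipped in the fingers. I'll open and look again.

move_arm(increments=[{"x": 0,"y": 0,"z": 0,"twist": 0,"gripper": 0},{"x": 0,"y": 0,"z": 0,"twist": 0,"gripper": -0.4},{"x": 0,"y": 0,"z": 0,"twist": 0,"gripper": -0.7},{"x": 0,"y": 0,"z": 0,"twist": 0,"gripper": -1},{"x": 0,"y": 0,"z": 0,"twist": 0,"gripper": -1},{"x": 0,"y": 0,"z": 0,"twist": 0,"gripper": -1},{"x": 0,"y": 0,"z": 0,"twist": 0,"gripper": -1}])

```text
clock: 29.2
tool_pos: [581.9, 74.4, 34.9]
ee_rot: [2.186, 2.249, 0.007]
contact_force: [2.2, -0.5, 4.9]
grip_width: 0.99
grasp_force: 2.4
```

```bash
python3 - <<'E'
from h import *
s=monitor.observe(); g=s['tool_pos'];print(s['clock'],g.round(1),s['contact_force'].round(1),s['moment'].round(2),s['grip_width'],s['grasp_force'])
p,W=cloud("side"); cv2.imwrite("pics/s7.png",cv2.resize(p[200:340,260:400,::-1],(600,600)))
A=W.reshape(-1,3)
S=A[(A[:,0]>520)&(A[:,0]<650)&(A[:,1]>15)&(A[:,1]<60)&(A[:,2]>6)&(A[:,2]<75)]
for x in range(530,640,8):
    k=S[(S[:,0]>=x)&(S[:,0]<x+8)]
    if len(k)>3: print(x,len(k),np.percentile(k[:,2],[5,95]).round(0),np.percentile(k[:,1],[5,95]).round(0))
E
```

```text
29.2 [581.9  74.4  34.9] [ 2.2 -0.5  4.9] [-0.18 -0.43 -0.08] 0.9901361728514563 2.381443530321121
562 40 [36. 47.] [23. 58.]
570 86 [33. 55.] [22. 57.]
578 92 [27. 65.] [21. 54.]
586 114 [21. 70.] [21. 53.]
594 88 [14. 68.] [21. 48.]
602 87 [12. 62.] [20. 50.]
610 79 [10. 57.] [22. 50.]
618 55 [16. 51.] [23. 54.]
626 37 [24. 43.] [24. 54.]
634 5 [32. 36.] [26. 55.]
```

View pics/s7.png

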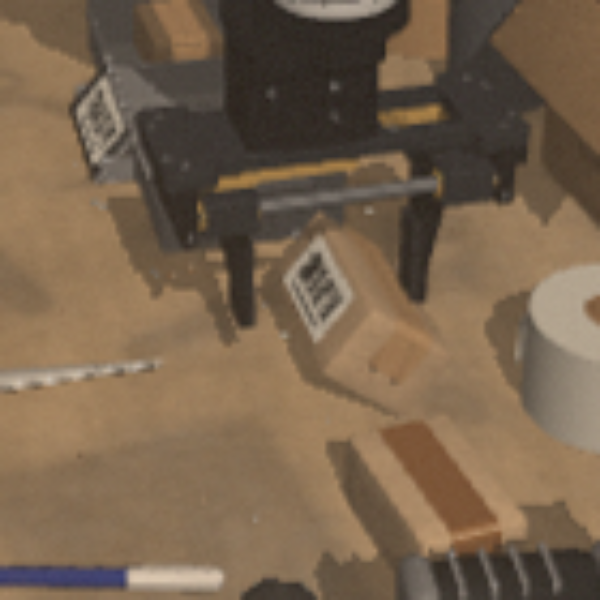

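The carton is tipped about 45° about its lower +x edge, label side up, and rests against the +x finger. I'll push it back upright with that finger.

move_arm(increments=[{"x": -0.4,"y": 0,"z": 0,"twist": 0,"gripper": -1},{"x": -0.8,"y": 0,"z": 0,"twist": 0,"gripper": -1},{"x": -1.2,"y": 0,"z": 0,"twist": 0,"gripper": -1},{"x": -1.6,"y": 0,"z": 0,"twist": 0,"gripper": -1},{"x": -1.9,"y": 0,"z": 0,"twist": 0,"gripper": -1},{"x": -1.9,"y": 0,"z": 0,"twist": 0,"gripper": -1}])

```text
clock: 30.0
tool_pos: [564.0, 74.0, 36.8]
ee_rot: [2.184, 2.247, 0.01]
contact_force: [-1.2, -2.3, 17.9]
grip_width: 1.0
grasp_force: 8.0
```

```bash
cat > prof.py <<'E'
from h import *
s=monitor.observe(); g=s['tool_pos'];print(s['clock'],g.round(1),s['contact_force'].round(1),s['moment'].round(2),s['grip_width'],s['grasp_force'])
p,W=cloud("side")
A=W.reshape(-1,3)
S=A[(A[:,0]>510)&(A[:,0]<670)&(A[:,1]>10)&(A[:,1]<60)&(A[:,2]>5)&(A[:,2]<75)]
for x in range(510,660,8):
    k=S[(S[:,0]>=x)&(S[:,0]<x+8)]
    if len(k)>3: print(x,len(k),np.percentile(k[:,2],[5,95]).round(0),np.percentile(k[:,1],[5,95]).round(0))
E
python3 prof.py
```

```text
30.0 [564.   74.   36.8] [-1.2 -2.3 17.9] [-0.39 -0.54 -0.09] 0.9998036251901243 8.010027017444372
510 7 [48. 72.] [57. 60.]
550 53 [19. 39.] [23. 58.]
558 112 [21. 57.] [21. 57.]
566 96 [16. 59.] [22. 56.]
574 85 [15. 57.] [20. 51.]
582 91 [12. 56.] [21. 53.]
590 86 [10. 53.] [20. 54.]
598 76 [ 8. 51.] [21. 54.]
606 76 [10. 47.] [22. 54.]
614 45 [26. 45.] [23. 56.]
```

```bash
cat > prof2.py <<'E'
from h import *
s=monitor.observe(); g=s['tool_pos'];print(s['clock'],g.round(1),s['contact_force'].round(1),s['grip_width'].round(3),np.round(s['grasp_force'],1))
p,W=cloud("side"); A=W.reshape(-1,3); c=p.reshape(-1,3).astype(int)
br=(c[:,0]-c[:,2]>35); dk=c.max(1)<75
B=(A[:,0]>500)&(A[:,0]<680)&(A[:,1]>0)&(A[:,1]<150)&(A[:,2]>4)&(A[:,2]<120)
# ridge: highest brown per y band ; right-most & left-most
for y in range(10,140,12):
    k=A[B&br&(A[:,1]>=y)&(A[:,1]<y+12)]
    if len(k)>8:
        i=np.argmax(k[:,2]); print("y",y,len(k),"top",k[i,[0,2]].round(0),"right",k[np.argmax(k[:,0])][[0,2]].round(0),"left",k[np.argmin(k[:,0])][[0,2]].round(0),"low",k[np.argmin(k[:,2])][[0,2]].round(0))
k=A[B&dk&(A[:,1]>45)&(A[:,1]<105)]
for z in range(10,110,8):
    q=k[(k[:,2]>=z)&(k[:,2]<z+8)]
    if len(q)>2: print("dark z",z,len(q),"L",[ (x.min().round(0),x.max().round(0),y.round(0)) for x,y in [(q[q[:,0]<g[0]][:,0],np.median(q[q[:,0]<g[0]][:,1]))] if len(x)],"R",[ (x.min().round(0),x.max().round(0),y.round(0)) for x,y in [(q[q[:,0]>=g[0]][:,0],np.median(q[q[:,0]>=g[0]][:,1]))] if len(x)])
E
python3 prof2.py 2>/dev/null
sed -i 's/s\[.grip_width.\].round(3)/s["grip_width"]/' prof2.py; python3 -W ignore prof2.py
```

```text
30.05 [564.1  74.   36.8] [-0.8 -2.3 17. ] 1.001476893162214 8.0
y 10 86 top [572.  55.] right [616.  40.] left [557.  21.] low [604.   7.]
y 22 410 top [568.  60.] right [622.  40.] left [555.  19.] low [603.   4.]
y 34 100 top [621. 119.] right [677.  26.] left [555.  19.] low [555.  19.]
y 46 72 top [567.  61.] right [622.  42.] left [554.  19.] low [554.  19.]
y 58 66 top [506.  87.] right [622.  40.] left [506.  87.] low [622.  40.]
y 70 59 top [508.  79.] right [622.  41.] left [508.  79.] low [554.  21.]
y 82 50 top [568.  59.] right [609.  44.] left [511.  54.] low [554.  19.]
y 94 53 top [611. 119.] right [611. 119.] left [554.  18.] low [554.  18.]
y 106 60 top [566.  61.] right [616.  44.] left [553.  18.] low [553.  18.]
y 118 45 top [572.  58.] right [616.  45.] left [553.  18.] low [553.  18.]
dark z 34 8 L [(np.float64(556.0), np.float64(560.0), np.float64(79.0))] R []
dark z 42 11 L [(np.float64(513.0), np.float64(561.0), np.float64(80.0))] R [(np.float64(608.0), np.float64(614.0), np.float64(65.0))]
dark z 50 29 L [(np.float64(511.0), np.float64(518.0), np.float64(61
[... 255 characters left out ...]
, np.float64(62.0))] R [(np.float64(606.0), np.float64(616.0), np.float64(65.0))]
dark z 74 38 L [(np.float64(507.0), np.float64(519.0), np.float64(62.0))] R [(np.float64(607.0), np.float64(618.0), np.float64(65.0))]
dark z 82 42 L [(np.float64(507.0), np.float64(519.0), np.float64(61.0))] R [(np.float64(607.0), np.float64(621.0), np.float64(67.0))]
dark z 90 57 L [(np.float64(505.0), np.float64(520.0), np.float64(62.0))] R [(np.float64(606.0), np.float64(620.0), np.float64(66.0))]
dark z 98 31 L [(np.float64(503.0), np.float64(514.0), np.float64(61.0))] R [(np.float64(610.0), np.float64(622.0), np.float64(65.0))]
dark z 106 9 L [] R [(np.float64(612.0), np.float64(619.0), np.float64(64.0))]
```

```bash
python3 -W ignore - <<'E'
from h import *
p,W=cloud("side"); A=W.reshape(-1,3); c=p.reshape(-1,3).astype(int)
for x0,x1 in((500,524),(602,622)):
    for z in range(12,70,6):
        m=(A[:,0]>x0)&(A[:,0]<x1)&(A[:,1]>45)&(A[:,1]<85)&(A[:,2]>=z)&(A[:,2]<z+6); k=A[m]
        if m.any(): print(x0,z,m.sum(),k.min(0).round(0),k.max(0).round(0),c[m].mean(0).round(0))
E
```

```text
500 42 2 [513.  60.  46.] [520.  62.  46.] [106.  88.  68.]
500 48 14 [511.  59.  48.] [518.  84.  54.] [72. 61. 49.]
500 54 13 [510.  60.  54.] [518.  82.  59.] [63. 52. 43.]
500 60 14 [510.  59.  60.] [519.  81.  66.] [65. 55. 44.]
500 66 10 [510.  60.  67.] [518.  79.  71.] [61. 52. 43.]
602 36 3 [621.  59.  41.] [622.  78.  42.] [137. 111.  84.]
602 42 30 [605.  45.  42.] [621.  84.  48.] [148. 118.  88.]
602 48 29 [602.  47.  48.] [615.  80.  54.] [109.  86.  63.]
602 54 12 [606.  62.  55.] [615.  81.  60.] [55. 48. 41.]
602 60 14 [606.  62.  61.] [614.  79.  66.] [56. 48. 40.]
602 66 16 [606.  62.  66.] [615.  83.  72.] [58. 50. 42.]
```

The depth shows the fingertips about 10 mm above the reported TCP height, so the fingers came down on the carton's edge. I'll lift clear, let it settle, and measure again.

move_arm(increments=[{"x": 0,"y": 0,"z": 1.5,"twist": 0,"gripper": -1},{"x": 0,"y": 0,"z": 3,"twist": 0,"gripper": -1},{"x": -3,"y": 0,"z": 8,"twist": 0,"gripper": -1},{"x": -7,"y": 0,"z": 12,"twist": 0,"gripper": -1},{"x": -10,"y": 0,"z": 16,"twist": 0,"gripper": -1},{"x": -10,"y": 0,"z": 16,"twist": 0,"gripper": -1},{"x": -10,"y": 0,"z": 16,"twist": 0,"gripper": -1}])

```text
clock: 31.02
tool_pos: [460.3, 74.7, 193.1]
ee_rot: [2.189, 2.252, 0.001]
contact_force: [-0.4, 1.2, -0.7]
grip_width: 0.997
grasp_force: 0.0
```

```bash
cat > m3.py <<'E'
from h import *
s=monitor.observe(); g=s['tool_pos']; R=cv2.Rodrigues(s['ee_rot'])[0]; print(s['clock'],g.round(1),s['contact_force'].round(1),"ydir",np.degrees(np.arctan2(R[1,1],R[0,1])).round(2))
for n in("top","side"):
    p,W=cloud(n); A=W.reshape(-1,3); O=np.load(n+"W.npy").reshape(-1,3); c=p.reshape(-1,3).astype(int); br=(c[:,0]-c[:,2]>30)
    S=A[br&(A[:,0]>530)&(A[:,0]<680)&(A[:,1]>0)&(A[:,1]<150)&(A[:,2]>30)&(A[:,2]<75)]
    if len(S)>30: print(n,"carton",len(S),rect(S[:,:2]),np.percentile(S[:,2],[5,50,95]).round(1),"mean xy",S[:,:2].mean(0).round(1))
    for nm,M in(("plain",A),("plain0",O)):
        T=M[(M[:,0]>540)&(M[:,0]<660)&(M[:,1]>-140)&(M[:,1]<-10)&(M[:,2]>32)&(M[:,2]<55)]
        if len(T)>30: print(" ",nm,rect(T[:,:2]))
    F=A[(A[:,2]>g[2]-20)&(A[:,2]<g[2]+60)&(np.abs(A[:,0]-g[0])<70)&(np.abs(A[:,1]-g[1])<15)]
    if len(F): print(" tool lowest z",np.percentile(F[:,2],[1,5]).round(1))
E
python3 m3.py
```

```text
31.025 [460.3  74.7 193.1] [-0.4  1.2 -0.7] ydir 1.64
top carton 46 (array([641.2,  67.3]), array([ 19.3, 152. ]), 36.8) [42.2 48.6 61.4] mean xy [633.4  75.1]
  plain (array([593.4, -73.6]), array([55.8, 92.6]), 6.7)
  plain0 (array([592.8, -74.1]), array([57.2, 93. ]), 6.8)
side carton 795 (array([613.3,  74. ]), array([110.5, 134.2]), 89.1) [33.6 43.5 46. ] mean xy [576.1  63.4]
  plain (array([594.4, -75.2]), array([55.8, 94.1]), 7.7)
  plain0 (array([594.7, -74.5]), array([56.1, 93.2]), 6.7)
 tool lowest z [202.3 204.2]
```

```bash
python3 - <<'E'
from h import *
for n in("side",):
  for W in(cloud(n)[1],np.load("sideW.npy")):
    A=W.reshape(-1,3)
    S=A[(A[:,0]>530)&(A[:,0]<632)&(A[:,1]>0)&(A[:,1]<150)&(A[:,2]>36)&(A[:,2]<60)]
    print(len(S),rect(S[:,:2]),np.percentile(S[:,2],[5,50,95]).round(1))
    T=S[S[:,2]>40]
    for y in range(20,130,15):
        k=T[(T[:,1]>=y)&(T[:,1]<y+15)]; print(y,np.percentile(k[:,0],[2,98]).round(1) if len(k)>5 else None)
E
```

```text
736 (array([576.8,  74. ]), array([ 61.5, 109.4]), 1.1) [38.5 43.7 46.1]
20 [550.4 606.1]
35 [549.3 604.9]
50 [548.8 606.3]
65 [548.2 603.9]
80 [547.9 605. ]
95 [549.3 603.7]
110 [547.8 604.6]
125 [555.2 602.7]
734 (array([580.3,  73.5]), array([ 61.3, 108.9]), 1.2) [38.3 43.6 45.8]
20 [554.5 608.5]
35 [552.7 609.6]
50 [552.5 608.8]
65 [551.7 609.1]
80 [551.3 607.9]
95 [551.6 607.7]
110 [550.5 607.3]
125 [554.4 602.6]
```

move_arm(increments=[{"x": 6,"y": 0,"z": 0,"twist": 0,"gripper": -1},{"x": 11.6,"y": 0,"z": -3,"twist": 0,"gripper": -1},{"x": 11.6,"y": 0,"z": -8,"twist": 0,"gripper": -1},{"x": 11.6,"y": 0,"z": -12,"twist": 0,"gripper": -1},{"x": 11.6,"y": 0,"z": -12,"twist": 0,"gripper": -1},{"x": 11.6,"y": 0,"z": -12,"twist": 0,"gripper": -1}])

```text
clock: 31.92
tool_pos: [576.7, 74.7, 73.3]
ee_rot: [2.189, 2.253, 0.001]
contact_force: [0.8, -0.8, 0.7]
grip_width: 0.999
grasp_force: 0.0
```

move_arm(increments=[{"x": 0,"y": 0,"z": -2.5,"twist": 0,"gripper": -1},{"x": 0,"y": 0,"z": -5,"twist": 0,"gripper": -1},{"x": 0,"y": 0,"z": -6.5,"twist": 0,"gripper": -1},{"x": 0,"y": 0,"z": -6.9,"twist": 0,"gripper": -1},{"x": 0,"y": 0,"z": -6.9,"twist": 0,"gripper": -1}])

```text
clock: 32.55
tool_pos: [576.6, 74.7, 4.8]
ee_rot: [2.189, 2.252, 0.002]
contact_force: [-0.5, -0.5, -0.2]
grip_width: 0.998
grasp_force: 0.0
```

```bash
python3 -W ignore prof2.py; python3 m3.py | head -1
```

```text
32.55 [576.6  74.7   4.8] [-0.5 -0.5 -0.2] 0.9979269205184809 0.0
y 10 131 top [570.  45.] right [606.   6.] left [550.  40.] low [583.   4.]
y 22 328 top [501. 101.] right [609.  35.] left [501. 101.] low [605.   4.]
y 34 130 top [521. 120.] right [678.  20.] left [500. 103.] low [549.   6.]
y 46 177 top [579. 118.] right [607.  42.] left [511. 109.] low [547.   6.]
y 58 80 top [565.  47.] right [629.  15.] left [530.  15.] low [547.   5.]
y 70 73 top [555.  46.] right [619.  20.] left [549.  41.] low [619.  19.]
y 82 103 top [637. 119.] right [643. 110.] left [548.  37.] low [619.  19.]
y 94 97 top [633. 119.] right [643. 112.] left [546.   6.] low [546.   6.]
y 106 69 top [569.  47.] right [605.  42.] left [549.  42.] low [555.  40.]
y 118 9 top [591.  46.] right [602.  42.] left [558.  41.] low [558.  41.]
dark z 10 5 L [(np.float64(524.0), np.float64(530.0), np.float64(63.0))] R [(np.float64(626.0), np.float64(626.0), np.float64(66.0))]
dark z 18 44 L [(np.float64(524.0), np.float64(547.0), np.float64(65.0))] R [(np.float64(619.0), np.float64(628.0), np.float64(65.0))]
dark z 26
[... 659 characters left out ...]
7.0))]
dark z 66 29 L [(np.float64(518.0), np.float64(527.0), np.float64(60.0))] R [(np.float64(623.0), np.float64(635.0), np.float64(66.0))]
dark z 74 8 L [] R [(np.float64(624.0), np.float64(630.0), np.float64(65.0))]
dark z 82 10 L [] R [(np.float64(623.0), np.float64(627.0), np.float64(79.0))]
dark z 90 12 L [] R [(np.float64(624.0), np.float64(625.0), np.float64(72.0))]
dark z 98 21 L [(np.float64(518.0), np.float64(518.0), np.float64(48.0))] R [(np.float64(624.0), np.float64(657.0), np.float64(60.0))]
dark z 106 68 L [(np.float64(502.0), np.float64(529.0), np.float64(48.0))] R [(np.float64(623.0), np.float64(655.0), np.float64(56.0))]
32.6 [576.7  74.7   5. ] [ 0.   0.5 -0. ] ydir 1.64
```

move_arm(increments=[{"x": 0,"y": 0,"z": 0,"twist": 0,"gripper": 0.2},{"x": 0,"y": 0,"z": 0,"twist": 0,"gripper": 0.5},{"x": 0,"y": 0,"z": 0,"twist": 0,"gripper": 1},{"x": 0,"y": 0,"z": 0,"twist": 0,"gripper": 1},{"x": 0,"y": 0,"z": 0,"twist": 0,"gripper": 1},{"x": 0,"y": 0,"z": 0,"twist": 0,"gripper": 1}], force=20)

```text
clock: 33.45
tool_pos: [576.2, 74.7, 4.1]
ee_rot: [2.189, 2.253, 0.001]
contact_force: [1.0, 0.5, 0.6]
grip_width: 0.696
grasp_force: 20.0
```

move_arm(increments=[{"x": 0,"y": 0,"z": 3,"twist": 0,"gripper": 1},{"x": 0,"y": 0,"z": 8,"twist": 0,"gripper": 1},{"x": 0,"y": 5,"z": 10,"twist": 0,"gripper": 1},{"x": -0.2,"y": 10,"z": 10,"twist": -0.034,"gripper": 1},{"x": -0.2,"y": 15,"z": 10,"twist": -0.034,"gripper": 1},{"x": -0.2,"y": 19,"z": 10,"twist": -0.034,"gripper": 1},{"x": -0.2,"y": 20.6,"z": 10,"twist": -0.034,"gripper": 1},{"x": -0.2,"y": 20.6,"z": 10,"twist": -0.034,"gripper": 1},{"x": -0.2,"y": 20.6,"z": 10,"twist": -0.034,"gripper": 1}])

```text
clock: 34.58
tool_pos: [573.7, 279.2, 103.7]
ee_rot: [-2.229, -2.214, 0.003]
contact_force: [0.5, 0.0, -0.6]
grip_width: 0.695
grasp_force: 20.0
```

```bash
cat > m4.py <<'E'
from h import *
s=monitor.observe(); g=s['tool_pos']; R=cv2.Rodrigues(s['ee_rot'])[0]; print(s['clock'],g.round(1),s['contact_force'].round(1),"ydir",np.degrees(np.arctan2(R[1,1],R[0,1])).round(2),s['grip_width'])
p,W=cloud("side"); A=W.reshape(-1,3); c=p.reshape(-1,3).astype(int); br=c[:,0]-c[:,2]>30
S=A[br&(np.abs(A[:,0]-g[0])<45)&(np.abs(A[:,1]-g[1])<75)&(A[:,2]>g[2]-12)&(A[:,2]<g[2]+50)]
print(len(S),"x",np.percentile(S[:,0],[1,99]).round(1),"y",np.percentile(S[:,1],[1,99]).round(1),"z",np.percentile(S[:,2],[1,99]).round(1))
T=S[S[:,2]>np.percentile(S[:,2],99)-5]; print("top",rect(T[:,:2]))
E
python3 m4.py
```

```text
34.575 [573.7 279.2 103.7] [ 0.5  0.  -0.6] ydir -0.37 0.6949490046977781
741 x [542.1 604.2] y [223.4 327.9] z [100.1 145.9]
top (array([578.7, 276.9]), array([102.9,  73.2]), 89.7)
```

move_arm(increments=[{"x": 0.05,"y": 0.3,"z": -2,"twist": 0,"gripper": 1},{"x": 0.05,"y": 0.3,"z": -4,"twist": 0,"gripper": 1},{"x": 0.05,"y": 0.3,"z": -5,"twist": 0,"gripper": 1},{"x": 0.05,"y": 0.3,"z": -5,"twist": 0,"gripper": 1}])

```text
clock: 35.12
tool_pos: [573.6, 283.0, 52.5]
ee_rot: [-2.227, -2.214, 0.004]
contact_force: [0.9, 0.4, -0.7]
grip_width: 0.697
grasp_force: 20.0
```

```bash
python3 m4.py; python3 - <<'E'
from h import *
# fresh side view of divider and end wall beside the carton
A=cloud("side")[1].reshape(-1,3)
for nm,b in(("div",(530,610,335,355,24,34)),("end",(530,610,200,235,36,50))):
    S=A[(A[:,0]>b[0])&(A[:,0]<b[1])&(A[:,1]>b[2])&(A[:,1]<b[3])&(A[:,2]>b[4])&(A[:,2]<b[5])]
    print(nm,len(S),np.percentile(S[:,1],[2,25,50,75,98]).round(1) if len(S) else 0)
E
```

```text
35.125 [573.6 283.   52.5] [ 0.9  0.4 -0.7] ydir -0.35 0.6974993090056547
712 x [542.4 601. ] y [226.9 331. ] z [48.8 94.6]
top (array([572.3, 279.7]), array([106.3,  58.7]), 88.1)
div 11 [342.6 343.9 345.4 347.1 349. ]
end 141 [203.6 207.8 211.5 216.5 233.4]
```

move_arm(increments=[{"x": 0,"y": 0,"z": -1.5,"twist": 0,"gripper": 1},{"x": 0,"y": 0,"z": -3,"twist": 0,"gripper": 1},{"x": 0,"y": 0,"z": -4.0,"twist": 0,"gripper": 1},{"x": 0,"y": 0,"z": -4.3,"twist": 0,"gripper": 1},{"x": 0,"y": 0,"z": -4.3,"twist": 0,"gripper": 1}])

```text
clock: 35.85
tool_pos: [574.3, 283.7, 10.7]
ee_rot: [-2.227, -2.215, 0.001]
contact_force: [0.8, 0.7, -1.1]
grip_width: 0.7
grasp_force: 20.0
```

move_arm(increments=[{"x": 0,"y": -0.1,"z": -0.2,"twist": 0,"gripper": 1},{"x": 0,"y": -0.1,"z": -0.25,"twist": 0,"gripper": 1},{"x": 0,"y": -0.1,"z": -0.25,"twist": 0,"gripper": 1},{"x": 0,"y": -0.1,"z": -0.25,"twist": 0,"gripper": -0.5},{"x": 0,"y": -0.1,"z": -0.25,"twist": 0,"gripper": -0.56},{"x": 0,"y": -0.1,"z": -0.25,"twist": 0,"gripper": -0.56},{"x": 0,"y": -0.1,"z": -0.25,"twist": 0,"gripper": -0.56}])

```text
clock: 36.72
tool_pos: [574.5, 282.7, 8.6]
ee_rot: [2.227, 2.215, 0.0]
contact_force: [-0.5, -0.1, -0.4]
grip_width: 0.776
grasp_force: 0.0
```

Released. I'll lift, move aside and check.

move_arm(increments=[{"x": 0,"y": 0,"z": 2,"twist": 0,"gripper": -0.56},{"x": 0,"y": 0,"z": 5,"twist": 0,"gripper": -0.56},{"x": 0,"y": 0,"z": 10,"twist": 0,"gripper": -0.56},{"x": 0,"y": 0,"z": 15,"twist": 0,"gripper": -0.56},{"x": -5,"y": 4,"z": 20,"twist": 0,"gripper": -0.56},{"x": -10,"y": 8,"z": 20,"twist": 0,"gripper": -0.56},{"x": -15,"y": 12,"z": 20,"twist": 0,"gripper": -0.56},{"x": -20,"y": 16,"z": 20,"twist": 0,"gripper": -0.56},{"x": -20,"y": 20,"z": 20,"twist": 0,"gripper": -0.56},{"x": -20,"y": 20,"z": 20,"twist": 0,"gripper": -0.56}])

```text
clock: 37.98
tool_pos: [372.7, 486.2, 210.4]
ee_rot: [-2.221, -2.221, -0.006]
contact_force: [0.1, -0.9, -0.1]
grip_width: 0.779
grasp_force: 0.0
```

```bash
python3 - <<'E'
from h import *
s=monitor.observe(); print(s['clock'],s['tool_pos'].round(1),s['contact_force'].round(1))
for n in("top","side"):
    p,W=cloud(n); A=W.reshape(-1,3); c=p.reshape(-1,3).astype(int); O=np.load(n+"W.npy").reshape(-1,3)
    S=A[(A[:,0]>525)&(A[:,0]<620)&(A[:,1]>222)&(A[:,1]<342)&(A[:,2]>42)&(A[:,2]<70)]
    print(n,"carton",len(S),rect(S[:,:2]) if len(S) else 0,np.percentile(S[:,2],[5,50,95]).round(1))
    T=S[:,:2]; 
    f=np.linalg.lstsq(np.c_[S[:,:2],np.ones(len(S))],S[:,2],rcond=None)[0]; print("  plane slope",f[:2].round(3))
    for nm,M in(("now",A),("orig",O)):
        H=M[(M[:,0]>600)&(M[:,0]<690)&(M[:,1]>-290)&(M[:,1]<-200)&(M[:,2]>135)&(M[:,2]<165)]; print("  head",nm,rect(H[:,:2]),np.median(H[:,2]).round(1))
E
```

```text
37.975 [372.7 486.2 210.4] [ 0.1 -0.9 -0.1]
top carton 956 (array([571. , 282.1]), array([108. ,  60.3]), 89.5) [46.2 50.8 54.7]
  plane slope [0.021 0.003]
  head now (array([ 630.9, -243.1]), array([37.7, 53.5]), 83.8) 145.3
  head orig (array([ 636.8, -243.8]), array([37.1, 46.4]), 87.2) 145.0
side carton 443 (array([567.2, 278.7]), array([118. ,  74.5]), 86.6) [44.2 47.6 50. ]
  plane slope [0.014 0.01 ]
  head now (array([ 642.8, -245.8]), array([40.9, 30.9]), 84.0) 143.1
  head orig (array([ 645.3, -247. ]), array([39.1, 31.2]), 85.3) 143.2
```

move_arm(increments=[{"x": 0,"y": 0,"z": 0,"twist": 0,"gripper": -0.56},{"x": 0,"y": 0,"z": 0,"twist": 0,"gripper": -0.56},{"x": 0,"y": 0,"z": 0,"twist": 0,"gripper": -0.56}])

```text
clock: 38.45
tool_pos: [375.1, 481.9, 208.6]
ee_rot: [-2.229, -2.214, 0.0]
contact_force: [-0.1, 0.6, -0.5]
grip_width: 0.782
grasp_force: 0.0
```

```bash
python3 -c "from cell import *; print(job_done())"
```

```text
the job is handed in; nothing more can be done
None
```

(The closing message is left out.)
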